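# Load, clamp and probe power modules in a test jig

## Robot

A 6-joint arm with a two-finger parallel gripper is mounted at the origin on a cart in front of the work surface, level with it; the furniture and walls round the work are solid. World frame = base frame: x ahead of the robot, y to its left, z up, the work surface at z = 0. Lengths are in mm, angles in degrees, forces in N, time in s.
With the tool pointing down it reaches from about 300 to 850 mm from the base axis. Payload 4.2 kg.
Tool frame: the origin (TCP) lies at the very end of the fingers, on their centre line; the grasp point (between the pads) lies 19 mm behind it (env.grasp_offset is the distance from the TCP to the grasp point, in mm); z points along the fingers, y is the line along which they close (so a half turn about z gives the same grasp; the last joint's range is limited). The gripper opens to 91 mm and grips with 3 to 60 N. Pads are 32 mm wide; open, the fingers measure 118 mm over their backs; the gripper's body (76 mm by 178 mm) begins 60 mm behind the grasp point.
Start: joints at [64.057, 18.312, 89.639, -0, 72.044, -1.146], TCP at [241.168, 521.998, 213.976] pointing down, gripper open.
Joint ranges: [-177.97, 177.97], [-48.28, 115.42], [12.27, 149.76], [-77.06, 257.06], [2.81, 150.46], [-146.56, 146.56]. Speed limits (degrees/s): [147.25, 147.25, 180, 180, 180, 180].

## Interface

Orientations are given as [roll, pitch, yaw] about the fixed x, y, z axes, in that order (R = Rz(yaw) Ry(pitch) Rx(roll)).
In Python, from workcell import env gives the robot as it stands. The module is installed in compiled form; this text tells all that it offers.
- The arm moves only by the tool send_rows, never from a script. Its argument "motion" is a list of rows, each an object of numbers: "tx", "ty", "tz": the shift along the tool's x, y, z in units of 500 mm (1.0 is 500 mm); "rx", "ry", "rz": the turn, a rotation vector about the tool's x, y, z in units of 30 degrees (1.0 is 30 degrees); "gripper": the closure, from -1 (fully open) to 1 (shut). In form: [{"tx": .., "ty": .., "tz": .., "rx": .., "ry": .., "rz": .., "gripper": ..}, ...]. A call has 1 to 12 rows; each row shifts and turns the commanded pose from where the row before left it, along the tool's axes as they then stand; what a row does not reach is not made up. A row lasts 1/8 s, in which the tool goes at most 62.5 mm and 10.7 degrees, less where a joint would pass 70% of its speed; a pose out of reach is approached as far as the arm can. A call with a number of a shift or a turn outside -1 to 1 is refused whole. A call with a gripper value outside its range is refused whole. The fingers move at their own pace and stop on an object; "grip_force" is the grip in N (left out, the last holds). Time passes only in rows, so rows that do not move let the fingers close. It gives the time, the measured TCP pose, the force, the opening and the grip force at its end, in the units of the state.
- env.state(): the state, without advancing time (a new reading comes with each control period).
- env.grab_frame(name): name is "side" or "top"; returns a dict with "frame" (400x640x3 uint8, red, green, blue), "vertical_fov" (degrees; the focal length in pixels is half the picture's height over the tangent of half this angle, whatever the lens; pixels are square), "cx", "cy" (the principal point, pixels), "rvec" (rotation vector, rad) and "tvec" (3), from world to camera coordinates, as OpenCV has them. Camera axes: x right, y down, z forward; pixel columns grow to the right and rows downward; lengths in mm; the calibration is good to about 2 mm. A picture is of the moment at which its call begins. There is no depth.
- env.job_done(): hands the job in; it is judged then, once.
The state is a dict: "time_s": time; "qpos": joint angles; "qvel": joint speeds; "effort": joint torques, N m; "ee_pos": TCP position; "ee_rot": TCP orientation; "force": force on the tool from outside, world axes, zero at the start; "torque": the same for the moment, N m; "gripper_width": finger opening in mm; "gripper_force": force on a finger pad.
Only numpy, scipy, OpenCV 4.12 (cv2) and the standard library are available. Lean on these libraries where they do the work, as an engineer would, in place of code of your own. Each camera call takes 0.05 s, during which the arm holds its last target. There are 200 camera calls.

## Task

Lay every power module on the bench (two or three) flat in the test jig, one to a bay and in the middle of the bay's length, and swing the clamp arm over onto them and let go of it. Then take the spring probe from its stand and press its spring tip in for about half a second on the middle of each test pad, the longest module first and the shortest last, on each module the round pad before the square one. Afterwards put the probe back upright in its stand, and only then swing the clamp arm back past upright, leaving the modules in their bays.

Things in the scene. Friction and masses are not known exactly. Their poses are not given: they have to be found in the camera images.
- module_long: long power module, loose, 0.22 kg: aluminium plate 140 long (its x) x 56 wide (y) x 8 mm with a green board (top 10 mm above the underside) and at its centre a dark finned heatsink 44 (x) x 30 (y) mm, rising from 10 to 44 mm above the underside, to be gripped across its 30 mm. A raised brass test pad at each end, on the centre line: round (16 mm) at +x, square (15 mm) at -x. Origin: centre of the underside, z up. Told from the others by its length only (140, 115, 90 mm)
- module_long_round (a point): centre of the top of the round brass pad of the long module: 58.0 mm from the module's centre along its +x, 13 mm above its underside
- module_long_square (a point): centre of the top of the square brass pad of the long module: 58.0 mm from the module's centre along its -x, 13 mm above its underside
- module_medium: medium power module, loose, 0.22 kg: aluminium plate 115 long (its x) x 56 wide (y) x 8 mm with a green board (top 10 mm above the underside) and at its centre a dark finned heatsink 44 (x) x 30 (y) mm, rising from 10 to 44 mm above the underside, to be gripped across its 30 mm. A raised brass test pad at each end, on the centre line: round (16 mm) at +x, square (15 mm) at -x. Origin: centre of the underside, z up. Told from the others by its length only (140, 115, 90 mm)
- module_medium_round (a point): centre of the top of the round brass pad of the medium module: 45.5 mm from the module's centre along its +x, 13 mm above its underside
- module_medium_square (a point): centre of the top of the square brass pad of the medium module: 45.5 mm from the module's centre along its -x, 13 mm above its underside
- module_short: short power module, loose, 0.22 kg: aluminium plate 90 long (its x) x 56 wide (y) x 8 mm with a green board (top 10 mm above the underside) and at its centre a dark finned heatsink 44 (x) x 30 (y) mm, rising from 10 to 44 mm above the underside, to be gripped across its 30 mm. A raised brass test pad at each end, on the centre line: round (16 mm) at +x, square (15 mm) at -x. Origin: centre of the underside, z up. Told from the others by its length only (140, 115, 90 mm)
- module_short_round (a point): centre of the top of the round brass pad of the short module: 33.0 mm from the module's centre along its +x, 13 mm above its underside
- module_short_square (a point): centre of the top of the square brass pad of the short module: 33.0 mm from the module's centre along its -x, 13 mm above its underside
- jig: test jig, fixed: aluminium base 174 (x) x 244 (y) x 12 mm with three shallow bays side by side, separated by grey rails 8 mm high (their tops 20 mm above the table). Each bay is 64 wide (y) and 150 long (x), 78 mm apart centre to centre. Origin: centre of the base's underside; z up; y runs across the bays towards the clamp's post, x towards the clamp hinge at the far side
- bay_0 (a point): middle of the floor of the bay next to the clamp's post (12 mm above the table); axes as the jig's. Modules lie with their length along x, either way round
- bay_1 (a point): middle of the floor of the middle bay, as bay_0
- bay_2 (a point): middle of the floor of the bay farthest from the clamp's post, as bay_0
- clamp_arm (a joint): angle of the clamp arm, rad: 0 swung back against its stop, 0.20 past upright (it stays there of itself); 0.20 upright; 1.77 shut, level, its cross bar lying on the heatsinks; stop at 1.80. Past upright it sinks shut under its own weight (0.35 kg, strongly damped, sinks at about 1 rad/s); shut it is held by its weight alone
- clamp_hinge (a point): hinge of the clamp arm, on the post at the far left of the jig: at x 95, y 142, z 63 mm of the jig's frame; it turns about the jig's y axis and the arm swings from upright towards the jig's -x. Axes as the jig's
- clamp_knob (a point): centre of the black knob at the end of the steel arm, 150 mm from the hinge: a cylinder of 26 mm diameter, 34 mm long along the hinge axis (jig's y); pinched on its two end faces it turns between the fingers. The cross bar (14 mm thick) leaves the arm 95 mm from the hinge and reaches over all three bays, across their middles when shut
- probe: spring probe, loose, 0.1 kg: 18 mm square black grip 66 mm tall over a round collar of 24 mm diameter and 6 mm height; below it a 9 mm steel shank and a 5 mm brass pin. Origin: centre of the collar's underside; z along the probe from tip to grip. The grip reaches from 6 to 72 mm above the origin, the tip lies 74 mm below it. At the start it stands in its stand, grip up
- probe_tip (a point): the point of the probe's brass pin, 74 mm below the probe's origin
- probe_pin (a joint): how far the spring pin is pressed in, m: 0 free, 0.008 fully in; about 0.5 N per mm. It has to be pressed in more than 1 mm on a pad (tip within 8 mm of its centre) and held there 0.2 s
- stand_mouth (a point): middle of the mouth of the probe stand's bore, 84 mm above the table. The stand is a fixed grey block 56 x 56 x 84 mm on a 90 mm foot; its upright bore is 14 mm wide with a chamfered mouth and goes right through. Parked, the collar rests on the block's top with the probe's origin at this point

How it is judged (in metres and radians):
On the way, in this order (a step that is already met when the one before it is completed fails the run):
1. every module present lies in a bay of its own and the clamp arm is shut on them, hand off the arm (((x of module_long in the frame of bay_0 between -0.014 and 0.014 m and y of module_long in the frame of bay_0 between -0.009 and 0.009 m and z of module_long in the frame of bay_0 between -0.005 and 0.005 m and angle between the x axis of module_long and the x axis of bay_0, either way round below 0.1 rad) or (x of module_long in the frame of bay_1 between -0.014 and 0.014 m and y of module_long in the frame of bay_1 between -0.009 and 0.009 m and z of module_long in the frame of bay_1 between -0.005 and 0.005 m and angle between the x axis of module_long and the x axis of bay_1, either way round below 0.1 rad) or (x of module_long in the frame of bay_2 between -0.014 and 0.014 m and y of module_long in the frame of bay_2 between -0.009 and 0.009 m and z of module_long in the frame of bay_2 between -0.005 and 0.005 m and angle between the x axis of module_long and the x axis of bay_2, either way round below 0.1 rad)) and ((x of module_medium in the frame of bay_0 between -0.014 and 0.014 m and y of module_medium in the frame of bay_0 between -0.009 and 0.009 m and z of module_medium in the frame of bay_0 between -0.005 and 0.005 m and angle between the x axis of module_medium and the x axis of bay_0, either way round below 0.1 rad) or (x of module_medium in the frame of bay_1 between -0.014 and 0.014 m and y of module_medium in the frame of bay_1 between -0.009 and 0.009 m and z of module_medium in the frame of bay_1 between -0.005 and 0.005 m and angle between the x axis of module_medium and the x axis of bay_1, either way round below 0.1 rad) or (x of module_medium in the frame of bay_2 between -0.014 and 0.014 m and y of module_medium in the frame of bay_2 between -0.009 and 0.009 m and z of module_medium in the frame of bay_2 between -0.005 and 0.005 m and angle between the x axis of module_medium and the x axis of bay_2, either way round below 0.1 rad)) and ((x of module_short in the frame of bay_0 between -0.014 and 0.014 m and y of module_short in the frame of bay_0 between -0.009 and 0.009 m and z of module_short in the frame of bay_0 between -0.005 and 0.005 m and angle between the x axis of module_short and the x axis of bay_0, either way round below 0.1 rad) or (x of module_short in the frame of bay_1 between -0.014 and 0.014 m and y of module_short in the frame of bay_1 between -0.009 and 0.009 m and z of module_short in the frame of bay_1 between -0.005 and 0.005 m and angle between the x axis of module_short and the x axis of bay_1, either way round below 0.1 rad) or (x of module_short in the frame of bay_2 between -0.014 and 0.014 m and y of module_short in the frame of bay_2 between -0.009 and 0.009 m and z of module_short in the frame of bay_2 between -0.005 and 0.005 m and angle between the x axis of module_short and the x axis of bay_2, either way round below 0.1 rad)) and value of joint clamp_arm above 1.69 rad and contact force between the fingers and clamp_arm below 0.3 N), for 0.3 s.
2. the probe's spring pin is pressed in on the round pad of the long module, clamp shut (distance between probe_tip and module_long_round below 0.008 m and contact force between probe and module_long above 0.5 N and z of clamp_knob in the frame of module_long below 0.065 m), for 0.2 s.
3. the probe's spring pin is pressed in on the square pad of the long module, clamp shut (distance between probe_tip and module_long_square below 0.008 m and contact force between probe and module_long above 0.5 N and z of clamp_knob in the frame of module_long below 0.065 m), for 0.2 s.
4. the probe's spring pin is pressed in on the round pad of the medium module, clamp shut (distance between probe_tip and module_medium_round below 0.008 m and contact force between probe and module_medium above 0.5 N and z of clamp_knob in the frame of module_medium below 0.065 m), for 0.2 s.
5. the probe's spring pin is pressed in on the square pad of the medium module, clamp shut (distance between probe_tip and module_medium_square below 0.008 m and contact force between probe and module_medium above 0.5 N and z of clamp_knob in the frame of module_medium below 0.065 m), for 0.2 s.
6. the probe's spring pin is pressed in on the round pad of the short module, clamp shut (distance between probe_tip and module_short_round below 0.008 m and contact force between probe and module_short above 0.5 N and z of clamp_knob in the frame of module_short below 0.065 m), for 0.2 s.
7. the probe's spring pin is pressed in on the square pad of the short module, clamp shut (distance between probe_tip and module_short_square below 0.008 m and contact force between probe and module_short above 0.5 N and z of clamp_knob in the frame of module_short below 0.065 m), for 0.2 s.
8. the probe stands in its stand again, released, the clamp still shut (distance between probe and stand_mouth below 0.008 m and angle between probe's own z axis and vertical below 0.12 rad and value of joint clamp_arm above 1.69 rad and contact force between the fingers and probe below 0.1 N), for 0.2 s.
At the end, for the whole second after the job is handed in: Every module present lies flat in a bay (within 14 mm of its middle lengthwise, 9 mm sideways, 0.1 rad), the probe stands in its stand (collar within 8 mm of the mouth, upright), the clamp arm is swung back past upright (under 0.12 rad), all at rest (((x of module_long in the frame of bay_0 between -0.014 and 0.014 m and y of module_long in the frame of bay_0 between -0.009 and 0.009 m and z of module_long in the frame of bay_0 between -0.005 and 0.005 m and angle between the x axis of module_long and the x axis of bay_0, either way round below 0.1 rad) or (x of module_long in the frame of bay_1 between -0.014 and 0.014 m and y of module_long in the frame of bay_1 between -0.009 and 0.009 m and z of module_long in the frame of bay_1 between -0.005 and 0.005 m and angle between the x axis of module_long and the x axis of bay_1, either way round below 0.1 rad) or (x of module_long in the frame of bay_2 between -0.014 and 0.014 m and y of module_long in the frame of bay_2 between -0.009 and 0.009 m and z of module_long in the frame of bay_2 between -0.005 and 0.005 m and angle between the x axis of module_long and the x axis of bay_2, either way round below 0.1 rad)) and ((x of module_medium in the frame of bay_0 between -0.014 and 0.014 m and y of module_medium in the frame of bay_0 between -0.009 and 0.009 m and z of module_medium in the frame of bay_0 between -0.005 and 0.005 m and angle between the x axis of module_medium and the x axis of bay_0, either way round below 0.1 rad) or (x of module_medium in the frame of bay_1 between -0.014 and 0.014 m and y of module_medium in the frame of bay_1 between -0.009 and 0.009 m and z of module_medium in the frame of bay_1 between -0.005 and 0.005 m and angle between the x axis of module_medium and the x axis of bay_1, either way round below 0.1 rad) or (x of module_medium in the frame of bay_2 between -0.014 and 0.014 m and y of module_medium in the frame of bay_2 between -0.009 and 0.009 m and z of module_medium in the frame of bay_2 between -0.005 and 0.005 m and angle between the x axis of module_medium and the x axis of bay_2, either way round below 0.1 rad)) and ((x of module_short in the frame of bay_0 between -0.014 and 0.014 m and y of module_short in the frame of bay_0 between -0.009 and 0.009 m and z of module_short in the frame of bay_0 between -0.005 and 0.005 m and angle between the x axis of module_short and the x axis of bay_0, either way round below 0.1 rad) or (x of module_short in the frame of bay_1 between -0.014 and 0.014 m and y of module_short in the frame of bay_1 between -0.009 and 0.009 m and z of module_short in the frame of bay_1 between -0.005 and 0.005 m and angle between the x axis of module_short and the x axis of bay_1, either way round below 0.1 rad) or (x of module_short in the frame of bay_2 between -0.014 and 0.014 m and y of module_short in the frame of bay_2 between -0.009 and 0.009 m and z of module_short in the frame of bay_2 between -0.005 and 0.005 m and angle between the x axis of module_short and the x axis of bay_2, either way round below 0.1 rad)) and distance between probe and stand_mouth below 0.008 m and angle between probe's own z axis and vertical below 0.12 rad and value of joint clamp_arm below 0.12 rad and velocity of joint clamp_arm below 0.1 rad/s and linear speed of each of probe, module_long, module_medium, module_short below 0.03 m/s); the robot touches nothing.
Of module_long, module_medium, module_short only 2 to 3 are there at a start; the rules pass over those that are not, and their reading is None.
At some moment in a run one of module_long, module_medium, module_short may be knocked a few centimetres aside while the robot is not near it.
It also fails if it takes over 210 s, if anything falls off the work surface, if the arm or the gripper's body presses on something with over 40 N, if the wrist force passes 120 N, or if a joint passes its speed limit or range.

## Working session

There is one attempt and no reset: what is moved stays moved. The work goes in short steps, Python scripts to look and compute and a tool call to move; the robot and the scene stay as the last step left them, time stands still between calls to the robot, and variables do not carry over. Pictures are saved under pics/ and viewed, at most 14 in all, crops included, and the job is handed in when it is done.

Besides the shell and the picture viewer there is one more tool, called after "Emit:" as a command line: name --argument value ..., lists and objects as JSON in quotes. send_rows: Moves the arm, as the interface text tells. Shifts and turns lie within -1 to 1; 1 stands for 500 mm of shift or 30 degrees of turn. Its arguments: {"type":"object","properties":{"motion":{"type":"array"},"grip_force":{"type":"number"}},"required":["motion"]}

```bash
mkdir -p pics; cat > h.py <<'E'
import numpy as np, cv2
from workcell import env
def grab(name,fn=None):
    g=env.grab_frame(name); im=cv2.cvtColor(g["frame"],cv2.COLOR_RGB2BGR)
    if fn: cv2.imwrite("pics/"+fn,im)
    f=200/np.tan(np.radians(g["vertical_fov"])/2)
    K=np.array([[f,0,g["cx"]],[0,f,g["cy"]],[0,0,1]]); R=cv2.Rodrigues(np.array(g["rvec"],float))[0]
    return dict(im=im,K=K,R=R,t=np.array(g["tvec"],float).ravel())
def ray(c,uv):
    d=c["R"].T@np.linalg.inv(c["K"])@np.array([uv[0],uv[1],1.]); return -c["R"].T@c["t"],d
def on(c,uv,z):
    o,d=ray(c,uv); return o+d*(z-o[2])/d[2]
def proj(c,p):
    q=c["K"]@(c["R"]@np.array(p,float)+c["t"]); return q[:2]/q[2]
def tri(c1,p1,c2,p2):
    (a,u),(b,v)=ray(c1,p1),ray(c2,p2); s=np.linalg.lstsq(np.c_[u,-v],b-a,rcond=None)[0]
    x,y=a+u*s[0],b+v*s[1]; return (x+y)/2,np.linalg.norm(x-y)
E
python3 - <<'E'
from h import *
for n in("side","top"):
    c=grab(n,n+"0.png"); print(n,c["K"][0,0],c["K"][:2,2],-c["R"].T@c["t"],c["R"][2].round(3))
print(env.state())
E
```

```text
side 397.24390833873775 [318.24655053 189.66056165] [ 472.62482039 -754.087863    509.85222393] [ 0.028  0.917 -0.398]
top 446.0391741855668 [315.86927109 203.94903373] [ 400.95906269   98.10548133 1075.01365312] [ 0.124 -0.005 -0.992]
{'time_s': 0.1, 'qpos': array([ 6.40554379e+01,  1.83485474e+01,  8.96981144e+01,  8.83133850e-04,
        7.20435881e+01, -1.14392309e+00]), 'qvel': array([ 0.00501382, -0.04540048, -0.00865075,  0.00868623,  0.01206312,
        0.06868762]), 'effort': array([-8.03331259e-04, -4.13334167e+01, -2.32511348e+01,  7.27973180e-02,
        4.22607525e-02, -5.47906654e-05]), 'ee_pos': array([240.9757761 , 521.58617324, 213.20746245]), 'ee_rot': array([-1.79909785e+02, -2.64125887e-03,  1.55199086e+02]), 'force': array([-0.16260805, -0.32087444,  0.14107399]), 'torque': array([-0.02021561,  0.02270083,  0.01021726]), 'gripper_force': 0.0, 'gripper_width': 91.144290073817}
```

View pics/side0.png

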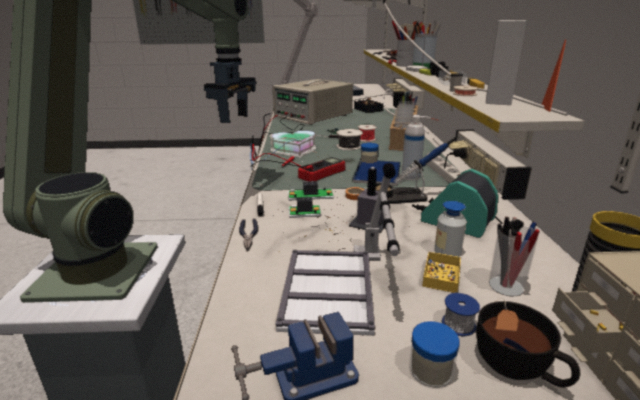

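View pics/top0.png

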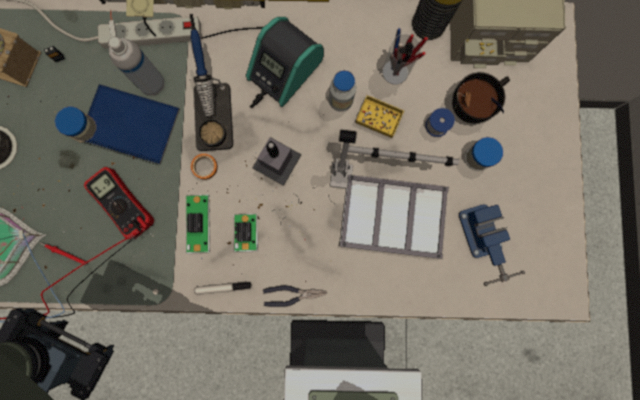

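The top view shows two modules at about (197,223) and (245,232), the stand at (276,160), the jig at (394,217) and the clamp knob at (347,136), with world +x up and +y to the left. Next I'll enlarge this view and measure.

```bash
python3 - <<'E'
from h import *
im=cv2.imread("pics/top0.png"); s=cv2.imread("pics/side0.png")
a=cv2.resize(im[125:265,180:300],None,fx=4,fy=4,interpolation=cv2.INTER_CUBIC)
b=cv2.resize(s[150:230,280:410],None,fx=4,fy=4,interpolation=cv2.INTER_CUBIC)
cv2.imwrite("pics/a.png",a)
b2=cv2.resize(im[120:265,325:470],None,fx=4,fy=4,interpolation=cv2.INTER_CUBIC); cv2.imwrite("pics/b.png",b2)
cv2.imwrite("pics/c.png",cv2.resize(s[150:330,270:410],None,fx=3.3,fy=3.3,interpolation=cv2.INTER_CUBIC))
E
```

```text
(no output)
```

View pics/a.png

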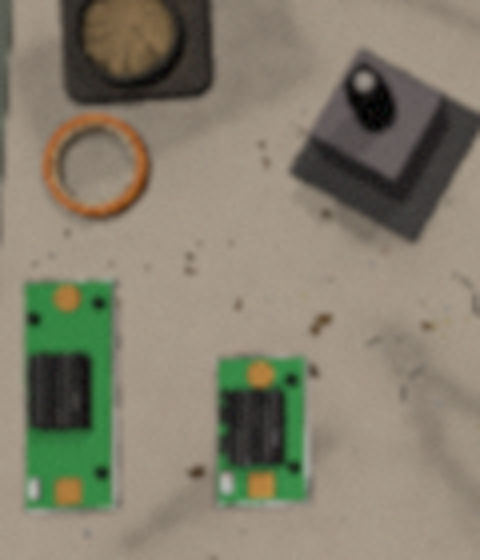

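View pics/b.png

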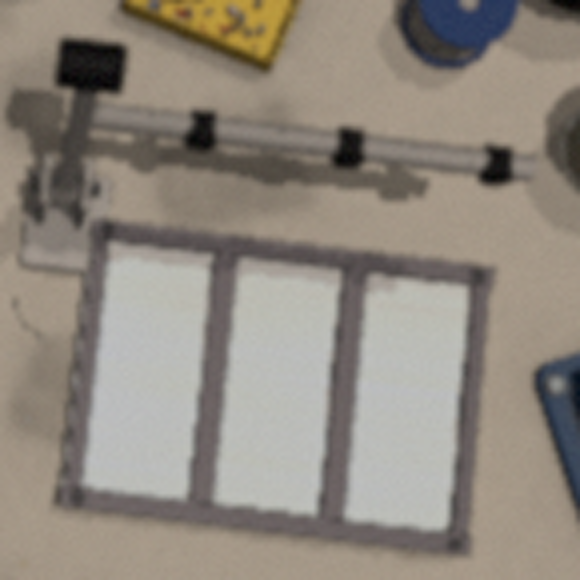

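View pics/c.png

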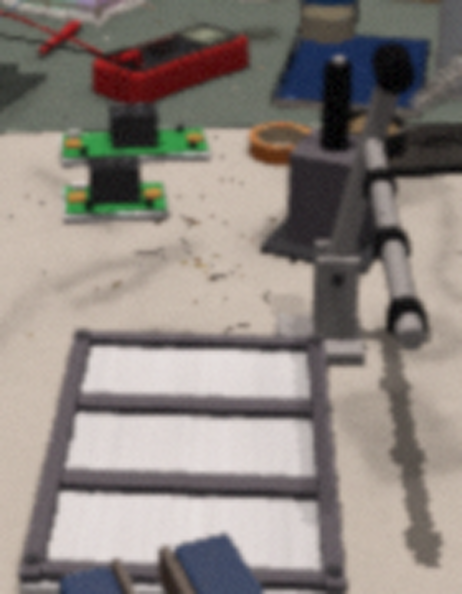

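Both modules have the round pad at +x (far from the robot) and the square pad near it. In pixels they are 57 and 37 long, a ratio of 1.55, so they are the long and the short one. Probe top is near (272,146) in the top view and (372,170) in the side view. The clamp is back.

```bash
cat > m.py <<'E'
from h import *
def blobs(m,amin):
    n,l,s,c=cv2.connectedComponentsWithStats(m.astype(np.uint8)); return [(c[i],s[i]) for i in range(1,n) if s[i,4]>=amin]
def brass(c,roi):
    x0,x1,y0,y1=roi; h=cv2.cvtColor(c["im"],cv2.COLOR_BGR2HSV)[y0:y1,x0:x1].astype(int)
    m=(h[...,0]>8)&(h[...,0]<28)&(h[...,1]>140)&(h[...,2]>90)
    return [(b[0]+[x0,y0],b[1][4]) for b in blobs(m,6)]
def green(c,roi):
    x0,x1,y0,y1=roi; h=cv2.cvtColor(c["im"],cv2.COLOR_BGR2HSV)[y0:y1,x0:x1].astype(int)
    m=((h[...,0]>45)&(h[...,0]<80)&(h[...,1]>120)).astype(np.uint8)
    return [cv2.minAreaRect(k+np.array([x0,y0])) for k in cv2.findContours(m,cv2.RETR_EXTERNAL,cv2.CHAIN_APPROX_NONE)[0] if cv2.contourArea(k)>100]
E
python3 - <<'E'
from m import *
T=grab("top");S=grab("side")
for r in green(T,(180,275,185,260)):
    p=np.array([on(T,q,10)[:2] for q in cv2.boxPoints(r)]); print("green",p.mean(0).round(1),[np.linalg.norm(p[i]-p[i-1]).round(1) for i in range(2)],r[2])
bt=brass(T,(180,275,185,260)); bs=brass(S,(280,340,180,222))
print([(a.round(1),n) for a,n in bt],[(a.round(1),n) for a,n in bs])
for a,n in bt:
    P=on(T,a,13); print(P.round(1), "side pred",proj(S,P).round(1))
    for b,_ in bs:
        q,e=tri(T,a,S,b)
        if e<6: print("   tri",q.round(1),e.round(1))
# jig bays
h=cv2.cvtColor(T["im"],cv2.COLOR_BGR2HSV); m=((h[...,1]<25)&(h[...,2]>165)).astype(np.uint8); m[:,:335]=0;m[:,455:]=0;m[:165]=0;m[265:]=0
for k in cv2.findContours(m,cv2.RETR_EXTERNAL,cv2.CHAIN_APPROX_NONE)[0]:
    if cv2.contourArea(k)<500: continue
    r=cv2.minAreaRect(k); p=np.array([on(T,q,16)[:2] for q in cv2.boxPoints(r)]); print("bay",p.mean(0).round(1),p.round(0).tolist(),r[2])
E
```

```text
green [464.6 245. ] [np.float64(79.2), np.float64(14.7)] 88.15238952636719
green [482.1 376.9] [np.float64(129.4), np.float64(45.6)] 90.0
[(array([196.5, 199. ]), np.int32(26)), (array([244.7, 218.4]), np.int32(29)), (array([244.7, 245.7]), np.int32(31)), (array([196.6, 247.4]), np.int32(33))] [(array([291.5, 193.3]), np.int32(6)), (array([292.5, 209.5]), np.int32(8)), (array([315.5, 208.5]), np.int32(8))]
[539.  379.4  13. ] side pred [328.5 191.1]
[495.1 261.9  13. ] side pred [315.5 207.9]
   tri [495.2 262.2  11. ] 0.2
[430.3 259.1  13. ] side pred [292.6 208.9]
   tri [429.  251.3  64.6] 0.2
   tri [430.1 259.4  10.8] 0.5
[423.5 372.6  13. ] side pred [291.4 192.7]
   tri [423.7 373.2  10.6] 0.2
   tri [424.6 389.7 -53.3] 0.6
bay [ 501.5 -172.1] [[431.0, -136.0], [576.0, -149.0], [572.0, -209.0], [427.0, -195.0]] 5.194429397583008
bay [508.2 -94.3] [[439.0, -57.0], [582.0, -71.0], [577.0, -132.0], [435.0, -117.0]] 6.072457313537598
bay [515.7 -16.8] [[447.0, 20.0], [590.0, 7.0], [584.0, -54.0], [442.0, -40.0]] 6.340191841125488
```

Long centre is (481.2, 376.0) at yaw 3.4°, with pad spacing 115.7 (nominal 116). Short centre is (462.7, 260.5) at yaw 2.5°, with spacing 65 (nominal 66). The jig's yaw is -5.2°, with bay_0 at (515.7, -16.8) and bay_1 at (508.2, -94.3), spacing 78.0 as specified. The long module goes to bay_1 and the short one to bay_0.

```bash
cat > p.py <<'E'
from h import *
from scipy.spatial.transform import Rotation as Ro
from math import ceil
def plan(*wps, yaw=None):
    """wps: (x,y,z[,step]); turn to yaw first (tool down), then straight legs; prints per-row values"""
    s=env.state(); R=Ro.from_euler("xyz",s["ee_rot"],degrees=True); p=np.array(s["ee_pos"])
    print("at",p.round(1),s["ee_rot"].round(2),"F",s["force"].round(1),"w",round(s["gripper_width"],1),"t",round(s["time_s"],2))
    if yaw is not None:
        G=Ro.from_euler("xyz",[180,0,yaw],degrees=True); v=np.degrees((R.inv()*G).as_rotvec())/30
        n=max(1,ceil(np.abs(v).max()/.35)); print("turn",n,"rows r",(v/n).round(4)); R=G
    for w in wps:
        d=R.inv().apply(np.array(w[:3])-p)/500; st=w[3] if len(w)>3 else 55
        n=max(1,ceil(np.linalg.norm(d)*500/st)); print("leg",n,"rows t",(d/n).round(4)); p=np.array(w[:3],float)
E
python3 -c "
from p import *
plan((481.2,376,100),(481.2,376,16,30),yaw=183.4)"
```

```text
at [241.  521.7 213.4] [-179.94   -0.    155.2 ] F [ 0.5 -0.2 -0.7] w 91.3 t 0.2
turn 3 rows r [-7.000e-04 -2.000e-04 -3.133e-01]
leg 6 rows t [-0.077  -0.0532  0.0378]
leg 3 rows t [ 0.    -0.     0.056]
```

Emit:
send_rows --motion '[{"rz": -0.3133,"gripper": -0.3},{"rz": -0.3133,"gripper": -0.3},{"rz": -0.3133,"gripper": -0.3},{"tx": -0.077,"ty": -0.0532,"tz": 0.0378,"gripper": -0.3},{"tx": -0.077,"ty": -0.0532,"tz": 0.0378,"gripper": -0.3},{"tx": -0.077,"ty": -0.0532,"tz": 0.0378,"gripper": -0.3},{"tx": -0.077,"ty": -0.0532,"tz": 0.0378,"gripper": -0.3},{"tx": -0.077,"ty": -0.0532,"tz": 0.0378,"gripper": -0.3},{"tx": -0.077,"ty": -0.0532,"tz": 0.0378,"gripper": -0.3},{"gripper": -0.3},{"gripper": -0.3}]'

```text
invalid input at $.motion[0]: expected keys tx, ty, tz, rx, ry, rz, gripper
```

```bash
python3 -c "
from p import *
plan((481.2,376,16,30),yaw=183.4)"
```

```text
at [241.  521.7 213.4] [-179.94   -0.    155.2 ] F [ 0.5 -0.2 -0.7] w 91.3 t 0.2
turn 3 rows r [-7.000e-04 -2.000e-04 -3.133e-01]
leg 12 rows t [-0.0385 -0.0266  0.0329]
```

All keys are needed in each row.

Emit:
send_rows --motion '[{"tx": 0,"ty": 0,"tz": 0,"rx": 0,"ry": 0,"rz": -0.3133,"gripper": -0.3},{"tx": 0,"ty": 0,"tz": 0,"rx": 0,"ry": 0,"rz": -0.3133,"gripper": -0.3},{"tx": 0,"ty": 0,"tz": 0,"rx": 0,"ry": 0,"rz": -0.3133,"gripper": -0.3},{"tx": -0.077,"ty": -0.0532,"tz": 0.0378,"rx": 0,"ry": 0,"rz": 0,"gripper": -0.3},{"tx": -0.077,"ty": -0.0532,"tz": 0.0378,"rx": 0,"ry": 0,"rz": 0,"gripper": -0.3},{"tx": -0.077,"ty": -0.0532,"tz": 0.0378,"rx": 0,"ry": 0,"rz": 0,"gripper": -0.3},{"tx": -0.077,"ty": -0.0532,"tz": 0.0378,"rx": 0,"ry": 0,"rz": 0,"gripper": -0.3},{"tx": -0.077,"ty": -0.0532,"tz": 0.0378,"rx": 0,"ry": 0,"rz": 0,"gripper": -0.3},{"tx": -0.077,"ty": -0.0532,"tz": 0.0378,"rx": 0,"ry": 0,"rz": 0,"gripper": -0.3},{"tx": 0,"ty": 0,"tz": 0,"rx": 0,"ry": 0,"rz": 0,"gripper": -0.3},{"tx": 0,"ty": 0,"tz": 0,"rx": 0,"ry": 0,"rz": 0,"gripper": -0.3}]'

```text
time_s: 1.58
ee_pos: [480.9, 376.5, 100.5]
ee_rot: [180.0, -0.0, -176.6]
force: [-0.5, -0.1, 0.5]
gripper_width: 59.3
gripper_force: 0.0
```

```bash
python3 -c "
from p import *
plan((481.2,376,16,30),yaw=183.4)"
```

```text
at [480.9 376.5 100.5] [ 1.7999e+02 -4.0000e-02 -1.7663e+02] F [-0.5 -0.1  0.5] w 59.3 t 1.57
turn 1 rows r [ 0.0004 -0.0013 -0.0009]
leg 3 rows t [-0.0002 -0.0004  0.0563]
```

Emit:
send_rows --grip_force 25 --motion '[{"tx": 0,"ty": 0,"tz": 0.0563,"rx": 0,"ry": 0,"rz": 0,"gripper": -0.3},{"tx": 0,"ty": 0,"tz": 0.0563,"rx": 0,"ry": 0,"rz": 0,"gripper": -0.3},{"tx": 0,"ty": 0,"tz": 0.0563,"rx": 0,"ry": 0,"rz": 0,"gripper": -0.3},{"tx": 0,"ty": 0,"tz": 0,"rx": 0,"ry": 0,"rz": 0,"gripper": 1},{"tx": 0,"ty": 0,"tz": 0,"rx": 0,"ry": 0,"rz": 0,"gripper": 1},{"tx": 0,"ty": 0,"tz": 0,"rx": 0,"ry": 0,"rz": 0,"gripper": 1},{"tx": 0,"ty": 0,"tz": 0,"rx": 0,"ry": 0,"rz": 0,"gripper": 1},{"tx": 0,"ty": 0,"tz": 0,"rx": 0,"ry": 0,"rz": 0,"gripper": 1},{"tx": 0,"ty": 0,"tz": -0.04,"rx": 0,"ry": 0,"rz": 0,"gripper": 1},{"tx": 0,"ty": 0,"tz": -0.06,"rx": 0,"ry": 0,"rz": 0,"gripper": 1},{"tx": 0,"ty": 0,"tz": -0.06,"rx": 0,"ry": 0,"rz": 0,"gripper": 1},{"tx": 0,"ty": 0,"tz": 0,"rx": 0,"ry": 0,"rz": 0,"gripper": 1}]'

```text
time_s: 3.08
ee_pos: [482.5, 377.0, 98.2]
ee_rot: [179.9, 0.2, -176.6]
force: [0.3, 0.1, -3.6]
gripper_width: 30.3
gripper_force: 25.0
```

```bash
python3 -c "
from p import *
plan((508.2,-94.3,100,45),(508.2,-94.3,31,25),yaw=174.8)"
```

```text
at [482.5 377.   98.2] [ 179.86    0.24 -176.61] F [ 0.3  0.1 -3.6] w 30.3 t 3.08
turn 1 rows r [0.0053 0.0077 0.2865]
leg 11 rows t [-0.0124 -0.0849 -0.0003]
leg 3 rows t [ 0.    -0.     0.046]
```

Emit:
send_rows --motion '[{"tx": 0,"ty": 0,"tz": 0,"rx": 0,"ry": 0,"rz": 0.2865,"gripper": 1},{"tx": -0.0124,"ty": -0.0849,"tz": 0,"rx": 0,"ry": 0,"rz": 0,"gripper": 1},{"tx": -0.0124,"ty": -0.0849,"tz": 0,"rx": 0,"ry": 0,"rz": 0,"gripper": 1},{"tx": -0.0124,"ty": -0.0849,"tz": 0,"rx": 0,"ry": 0,"rz": 0,"gripper": 1},{"tx": -0.0124,"ty": -0.0849,"tz": 0,"rx": 0,"ry": 0,"rz": 0,"gripper": 1},{"tx": -0.0124,"ty": -0.0849,"tz": 0,"rx": 0,"ry": 0,"rz": 0,"gripper": 1},{"tx": -0.0124,"ty": -0.0849,"tz": 0,"rx": 0,"ry": 0,"rz": 0,"gripper": 1},{"tx": -0.0124,"ty": -0.0849,"tz": 0,"rx": 0,"ry": 0,"rz": 0,"gripper": 1},{"tx": -0.0124,"ty": -0.0849,"tz": 0,"rx": 0,"ry": 0,"rz": 0,"gripper": 1},{"tx": -0.0124,"ty": -0.0849,"tz": 0,"rx": 0,"ry": 0,"rz": 0,"gripper": 1},{"tx": -0.0124,"ty": -0.0849,"tz": 0,"rx": 0,"ry": 0,"rz": 0,"gripper": 1},{"tx": -0.0124,"ty": -0.0849,"tz": 0,"rx": 0,"ry": 0,"rz": 0,"gripper": 1}]'

```text
time_s: 4.58
ee_pos: [505.5, -96.1, 94.4]
ee_rot: [180.0, -0.2, 174.8]
force: [0.4, 1.3, -0.9]
gripper_width: 29.6
gripper_force: 25.0
```

Emit:
send_rows --motion '[{"tx": 0,"ty": 0,"tz": 0,"rx": 0,"ry": 0,"rz": 0,"gripper": 1},{"tx": 0,"ty": 0,"tz": 0,"rx": 0,"ry": 0,"rz": 0,"gripper": 1}]'

```text
time_s: 4.82
ee_pos: [505.8, -94.4, 94.9]
ee_rot: [180.0, -0.2, 174.8]
force: [-1.1, 0.1, -1.7]
gripper_width: 29.9
gripper_force: 25.0
```

```bash
python3 -c "
from p import *
plan((508.2,-94.3,30,20),yaw=174.8)"
```

```text
at [505.8 -94.4  94.9] [ 1.7996e+02 -1.6000e-01  1.7477e+02] F [-1.1  0.1 -1.7] w 29.9 t 4.83
turn 1 rows r [ 0.0014 -0.0052 -0.001 ]
leg 4 rows t [-0.0012  0.0002  0.0324]
```

Emit:
send_rows --motion '[{"tx": -0.0012,"ty": 0,"tz": 0.0324,"rx": 0,"ry": 0,"rz": 0,"gripper": 1},{"tx": -0.0012,"ty": 0,"tz": 0.0324,"rx": 0,"ry": 0,"rz": 0,"gripper": 1},{"tx": -0.0012,"ty": 0,"tz": 0.0324,"rx": 0,"ry": 0,"rz": 0,"gripper": 1},{"tx": -0.0012,"ty": 0,"tz": 0.0324,"rx": 0,"ry": 0,"rz": 0,"gripper": 1},{"tx": 0,"ty": 0,"tz": 0,"rx": 0,"ry": 0,"rz": 0,"gripper": 1},{"tx": 0,"ty": 0,"tz": 0.003,"rx": 0,"ry": 0,"rz": 0,"gripper": 1},{"tx": 0,"ty": 0,"tz": 0,"rx": 0,"ry": 0,"rz": 0,"gripper": 1}]'

```text
time_s: 5.7
ee_pos: [509.2, -94.7, 30.0]
ee_rot: [180.0, 0.0, 174.8]
force: [0.1, 1.0, -2.2]
gripper_width: 29.8
gripper_force: 25.0
```

Emit:
send_rows --motion '[{"tx": 0,"ty": 0,"tz": 0.003,"rx": 0,"ry": 0,"rz": 0,"gripper": 1},{"tx": 0,"ty": 0,"tz": 0.002,"rx": 0,"ry": 0,"rz": 0,"gripper": 1},{"tx": 0,"ty": 0,"tz": 0,"rx": 0,"ry": 0,"rz": 0,"gripper": 1},{"tx": 0,"ty": 0,"tz": 0,"rx": 0,"ry": 0,"rz": 0,"gripper": 1}]'

```text
time_s: 6.2
ee_pos: [509.6, -94.9, 29.0]
ee_rot: [180.0, 0.1, 174.8]
force: [-2.2, 1.7, 10.9]
gripper_width: 30.1
gripper_force: 25.0
```

Seated: upward force 11 N at TCP z 29. Release, rise and go to the short module.

Emit:
send_rows --motion '[{"tx": 0,"ty": 0,"tz": 0,"rx": 0,"ry": 0,"rz": 0,"gripper": -0.3},{"tx": 0,"ty": 0,"tz": 0,"rx": 0,"ry": 0,"rz": 0,"gripper": -0.3},{"tx": 0,"ty": 0,"tz": 0,"rx": 0,"ry": 0,"rz": 0,"gripper": -0.3},{"tx": 0,"ty": 0,"tz": -0.05,"rx": 0,"ry": 0,"rz": 0,"gripper": -0.3},{"tx": 0,"ty": 0,"tz": -0.05,"rx": 0,"ry": 0,"rz": 0,"gripper": -0.3},{"tx": 0,"ty": 0,"tz": -0.05,"rx": 0,"ry": 0,"rz": 0,"gripper": -0.3},{"tx": 0,"ty": 0,"tz": 0,"rx": 0,"ry": 0,"rz": 0,"gripper": -0.3}]'

```text
time_s: 7.08
ee_pos: [510.6, -95.3, 103.7]
ee_rot: [-180.0, 0.2, 174.8]
force: [0.7, -0.3, -0.2]
gripper_width: 59.3
gripper_force: 0.0
```

```bash
python3 - <<'E'
from p import *
from m import *
T=grab("top")
print([(on(T,a,13).round(1)) for a,n in brass(T,(180,275,185,260))])
plan((462.7,260.5,102,50),yaw=182.5)
E
```

```text
[array([495.4, 262. ,  13. ]), array([430.5, 259.2,  13. ])]
at [509.5 -95.1 102.5] [-1.800e+02  7.000e-02  1.748e+02] F [-0.1  0.6 -0.4] w 59.2 t 7.12
turn 1 rows r [-0.0003  0.0025 -0.2565]
leg 8 rows t [0.0078 0.0893 0.0001]
```

Emit:
send_rows --motion '[{"tx": 0,"ty": 0,"tz": 0,"rx": 0,"ry": 0,"rz": -0.2565,"gripper": -0.3},{"tx": 0.0078,"ty": 0.0893,"tz": 0,"rx": 0,"ry": 0,"rz": 0,"gripper": -0.3},{"tx": 0.0078,"ty": 0.0893,"tz": 0,"rx": 0,"ry": 0,"rz": 0,"gripper": -0.3},{"tx": 0.0078,"ty": 0.0893,"tz": 0,"rx": 0,"ry": 0,"rz": 0,"gripper": -0.3},{"tx": 0.0078,"ty": 0.0893,"tz": 0,"rx": 0,"ry": 0,"rz": 0,"gripper": -0.3},{"tx": 0.0078,"ty": 0.0893,"tz": 0,"rx": 0,"ry": 0,"rz": 0,"gripper": -0.3},{"tx": 0.0078,"ty": 0.0893,"tz": 0,"rx": 0,"ry": 0,"rz": 0,"gripper": -0.3},{"tx": 0.0078,"ty": 0.0893,"tz": 0,"rx": 0,"ry": 0,"rz": 0,"gripper": -0.3},{"tx": 0.0078,"ty": 0.0893,"tz": 0,"rx": 0,"ry": 0,"rz": 0,"gripper": -0.3},{"tx": 0,"ty": 0,"tz": 0,"rx": 0,"ry": 0,"rz": 0,"gripper": -0.3},{"tx": 0,"ty": 0,"tz": 0,"rx": 0,"ry": 0,"rz": 0,"gripper": -0.3}]'

```text
time_s: 8.5
ee_pos: [461.7, 259.8, 101.1]
ee_rot: [-179.9, -0.1, -177.5]
force: [0.1, -0.1, 0.3]
gripper_width: 59.4
gripper_force: 0.0
```

```bash
python3 - <<'E'
from p import *
from m import *
T=grab("top");S=grab("side")
print("side",[(on(S,a,13).round(1)) for a,n in brass(S,(280,340,180,222))])
for c,n,roi in((T,"top",(330,460,165,265)),(S,"side",(270,400,245,335))):
    print(n,[(on(c,a,25).round(1),k) for a,k in brass(c,roi)])
plan((462.7,260.5,16,30),yaw=182.5)
E
```

```text
side []
top [(array([ 566.6, -102.1,   25. ]), np.int32(23)), (array([451.6, -91.8,  25. ]), np.int32(29))]
side [(array([452. , -94.5,  25. ]), np.int32(31)), (array([ 566.4, -103.9,   25. ]), np.int32(26))]
at [462.2 259.3 101.6] [-1.7995e+02 -8.0000e-02 -1.7757e+02] F [-0.5 -0.5 -0.7] w 59.2 t 8.6
turn 1 rows r [-0.0017 -0.0027 -0.0022]
leg 3 rows t [-0.0004  0.0008  0.0571]
```

The long module lies centred at (509, -97), which is within tolerance in bay_1. Now grasp the short one.

Emit:
send_rows --grip_force 25 --motion '[{"tx": -0.0004,"ty": 0.0008,"tz": 0.0565,"rx": 0,"ry": 0,"rz": 0,"gripper": -0.3},{"tx": -0.0004,"ty": 0.0008,"tz": 0.0565,"rx": 0,"ry": 0,"rz": 0,"gripper": -0.3},{"tx": -0.0004,"ty": 0.0008,"tz": 0.0565,"rx": 0,"ry": 0,"rz": 0,"gripper": -0.3},{"tx": 0,"ty": 0,"tz": 0,"rx": 0,"ry": 0,"rz": 0,"gripper": 1},{"tx": 0,"ty": 0,"tz": 0,"rx": 0,"ry": 0,"rz": 0,"gripper": 1},{"tx": 0,"ty": 0,"tz": 0,"rx": 0,"ry": 0,"rz": 0,"gripper": 1},{"tx": 0,"ty": 0,"tz": 0,"rx": 0,"ry": 0,"rz": 0,"gripper": 1},{"tx": 0,"ty": 0,"tz": 0,"rx": 0,"ry": 0,"rz": 0,"gripper": 1},{"tx": 0,"ty": 0,"tz": -0.04,"rx": 0,"ry": 0,"rz": 0,"gripper": 1},{"tx": 0,"ty": 0,"tz": -0.06,"rx": 0,"ry": 0,"rz": 0,"gripper": 1},{"tx": 0,"ty": 0,"tz": -0.06,"rx": 0,"ry": 0,"rz": 0,"gripper": 1},{"tx": 0,"ty": 0,"tz": 0,"rx": 0,"ry": 0,"rz": 0,"gripper": 1}]'

```text
time_s: 10.1
ee_pos: [464.1, 262.3, 99.2]
ee_rot: [179.9, 0.2, -177.5]
force: [0.9, 0.9, -2.7]
gripper_width: 29.9
gripper_force: 25.0
```

```bash
python3 -c "
from p import *
plan((515.7,-17.3,97,45),yaw=174.8)"
```

```text
at [464.1 262.3  99.2] [ 179.89    0.22 -177.49] F [ 0.9  0.9 -2.7] w 29.9 t 10.1
turn 1 rows r [0.0041 0.0072 0.2571]
leg 7 rows t [-0.0219 -0.0782  0.0006]
```

Emit:
send_rows --motion '[{"tx": 0,"ty": 0,"tz": 0,"rx": 0,"ry": 0,"rz": 0.2571,"gripper": 1},{"tx": -0.0219,"ty": -0.0782,"tz": 0,"rx": 0,"ry": 0,"rz": 0,"gripper": 1},{"tx": -0.0219,"ty": -0.0782,"tz": 0,"rx": 0,"ry": 0,"rz": 0,"gripper": 1},{"tx": -0.0219,"ty": -0.0782,"tz": 0,"rx": 0,"ry": 0,"rz": 0,"gripper": 1},{"tx": -0.0219,"ty": -0.0782,"tz": 0,"rx": 0,"ry": 0,"rz": 0,"gripper": 1},{"tx": -0.0219,"ty": -0.0782,"tz": 0,"rx": 0,"ry": 0,"rz": 0,"gripper": 1},{"tx": -0.0219,"ty": -0.0782,"tz": 0,"rx": 0,"ry": 0,"rz": 0,"gripper": 1},{"tx": -0.0219,"ty": -0.0782,"tz": 0,"rx": 0,"ry": 0,"rz": 0,"gripper": 1},{"tx": 0,"ty": 0,"tz": 0,"rx": 0,"ry": 0,"rz": 0,"gripper": 1},{"tx": 0,"ty": 0,"tz": 0,"rx": 0,"ry": 0,"rz": 0,"gripper": 1}]'

```text
time_s: 11.35
ee_pos: [513.4, -17.5, 96.2]
ee_rot: [180.0, -0.2, 174.8]
force: [-0.2, 1.1, -1.9]
gripper_width: 29.8
gripper_force: 25.0
```

```bash
python3 -c "
from p import *
plan((515.7,-17.3,30,20),yaw=174.8)"
```

```text
at [513.4 -17.5  96.2] [ 1.7998e+02 -1.7000e-01  1.7476e+02] F [-0.2  1.1 -1.9] w 29.8 t 11.35
turn 1 rows r [ 0.0008 -0.0057 -0.0014]
leg 4 rows t [-0.0012  0.0002  0.0331]
```

Emit:
send_rows --motion '[{"tx": -0.0008,"ty": 0,"tz": 0.033,"rx": 0,"ry": 0,"rz": 0,"gripper": 1},{"tx": -0.0008,"ty": 0,"tz": 0.033,"rx": 0,"ry": 0,"rz": 0,"gripper": 1},{"tx": -0.0008,"ty": 0,"tz": 0.033,"rx": 0,"ry": 0,"rz": 0,"gripper": 1},{"tx": -0.0008,"ty": 0,"tz": 0.033,"rx": 0,"ry": 0,"rz": 0,"gripper": 1},{"tx": 0,"ty": 0,"tz": 0.003,"rx": 0,"ry": 0,"rz": 0,"gripper": 1},{"tx": 0,"ty": 0,"tz": 0.002,"rx": 0,"ry": 0,"rz": 0,"gripper": 1},{"tx": 0,"ty": 0,"tz": 0,"rx": 0,"ry": 0,"rz": 0,"gripper": 1},{"tx": 0,"ty": 0,"tz": 0,"rx": 0,"ry": 0,"rz": 0,"gripper": 1}]'

```text
time_s: 12.35
ee_pos: [515.9, -17.3, 29.4]
ee_rot: [180.0, -0.0, 174.8]
force: [-1.1, 3.5, 4.9]
gripper_width: 29.8
gripper_force: 25.0
```

Emit:
send_rows --motion '[{"tx": 0,"ty": 0,"tz": 0,"rx": 0,"ry": 0,"rz": 0,"gripper": -0.3},{"tx": 0,"ty": 0,"tz": 0,"rx": 0,"ry": 0,"rz": 0,"gripper": -0.3},{"tx": 0,"ty": 0,"tz": 0,"rx": 0,"ry": 0,"rz": 0,"gripper": -0.3},{"tx": 0,"ty": 0,"tz": -0.06,"rx": 0,"ry": 0,"rz": 0,"gripper": -0.3},{"tx": 0,"ty": 0,"tz": -0.1,"rx": 0,"ry": 0,"rz": 0,"gripper": -0.3},{"tx": 0,"ty": 0,"tz": -0.1,"rx": 0,"ry": 0,"rz": 0,"gripper": -0.3},{"tx": 0.1,"ty": 0,"tz": -0.06,"rx": 0,"ry": 0,"rz": 0,"gripper": -0.3},{"tx": 0.12,"ty": 0,"tz": -0.06,"rx": 0,"ry": 0,"rz": 0,"gripper": -0.3},{"tx": 0.12,"ty": 0,"tz": 0,"rx": 0,"ry": 0,"rz": 0,"gripper": -0.3},{"tx": 0,"ty": 0,"tz": 0,"rx": 0,"ry": 0,"rz": 0,"gripper": -0.3}]'

```text
time_s: 13.6
ee_pos: [346.9, -2.8, 217.0]
ee_rot: [-180.0, -0.0, 174.8]
force: [0.8, -0.4, 0.0]
gripper_width: 59.3
gripper_force: 0.0
```

```bash
python3 - <<'E'
from p import *
from m import *
T=grab("top","top1.png");S=grab("side","side1.png")
for c,n,roi in((T,"top",(330,460,165,265)),(S,"side",(270,400,245,335))):
    print(n,[(on(c,a,25).round(1),k) for a,k in brass(c,roi)])
a=-np.radians(5.2); J=lambda x,y,z:np.array([508.2+x*np.cos(a)-y*np.sin(a),-94.3+x*np.sin(a)+y*np.cos(a),z])
K=J(95+150*np.sin(.2),142,63+150*np.cos(.2)); print("knob pred",K,proj(T,K),proj(S,K))
def dark(c,x0,x1,y0,y1,th=45):
    g=c["im"][y0:y1,x0:x1].max(2)
    return [(b[0].round(1)+[x0,y0],b[1].tolist()) for b in blobs(g<th,15)]
print("T knob",dark(T,330,365,122,150)); print("S knob",dark(S,375,400,155,200))
print("T probe",dark(T,255,295,135,180)); print("S probe",dark(S,355,385,160,210))
print(env.state()["ee_pos"])
E
```

```text
top [(array([ 566.4, -102.3,   25. ]), np.int32(24)), (array([547.4, -22.3,  25. ]), np.int32(26)), (array([481.9, -16.1,  25. ]), np.int32(33)), (array([451.8, -91.6,  25. ]), np.int32(30))]
side [(array([482.5, -18.4,  25. ]), np.int32(21)), (array([546.4, -25.1,  25. ]), np.int32(21)), (array([452. , -94.5,  25. ]), np.int32(31)), (array([ 566.2, -104. ,   25. ]), np.int32(24))]
knob pred [645.35659731  35.80460238 210.00998668] [346.63427651 137.02586849] [387.70732021 169.91961572]
T knob [(array([347.3, 136.3]), [10, 9, 16, 12, 158])]
S knob [(array([388.6, 170.7]), [8, 8, 13, 16, 151]), (array([375.3, 178.9]), [0, 14, 4, 18, 23]), (array([389.6, 193.8]), [12, 36, 7, 7, 37])]
T probe [(array([272.7, 151.3]), [12, 10, 12, 13, 96]), (array([277.2, 165.5]), [4, 18, 33, 22, 144])]
S probe [(array([383.6, 169.5]), [28, 5, 2, 11, 17]), (array([371.5, 182. ]), [12, 9, 12, 27, 208]), (array([381.3, 204.9]), [25, 42, 5, 8, 21])]
[351.18137812  -3.04163913 217.40256549]
```

The knob measures at (347.3,136.3) and (388.6,170.7), within 1 px of the position predicted from the jig. Both modules are in their bays. Next I'll triangulate the knob and the probe grip and plan the push.

```bash
python3 - <<'E'
from p import *
T=grab("top");S=grab("side")
print("knob",tri(T,(347.3,136.3),S,(388.6,170.7)))
P,e=tri(T,(272.7,151.3),S,(371.5,182)); print("probe mid",P,e)
for z in(84,90,156): print(z,proj(T,[P[0],P[1],z]),proj(S,[P[0],P[1],z]))
plan((351,-3,295),(687,32,295),(687,32,198))
E
```

```text
knob (array([647.15798455,  34.41617928, 208.73720556]), np.float64(0.15726698467525965))
probe mid [637.05619347 190.73349035 118.29612164] 4.2162406866824655
84 [274.1163651  154.01763533] [370.11043857 194.27880008]
90 [273.89027387 153.39169272] [370.21140629 192.18266432]
156 [271.21441846 145.98347986] [371.35347563 168.4727869 ]
at [352.1  -3.1 217.1] [1.8000e+02 6.0000e-02 1.7478e+02] F [0.2 0.2 0.5] w 59.3 t 13.8
leg 2 rows t [ 0.0011 -0.     -0.0779]
leg 7 rows t [-0.0947  0.0187  0.0001]
leg 2 rows t [ 0.0001 -0.      0.097 ]
```

```bash
python3 - <<'E'
import cv2,numpy as np
im=cv2.imread("pics/top1.png");s=cv2.imread("pics/side1.png")
a=cv2.resize(im[130:190,245:310],None,fx=6,fy=6,interpolation=cv2.INTER_CUBIC);b=cv2.resize(s[155:215,345:410],None,fx=6,fy=6,interpolation=cv2.INTER_CUBIC)
cv2.imwrite("pics/d.png",np.hstack([a,b]))
E
```

```text
(no output)
```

View pics/d.png

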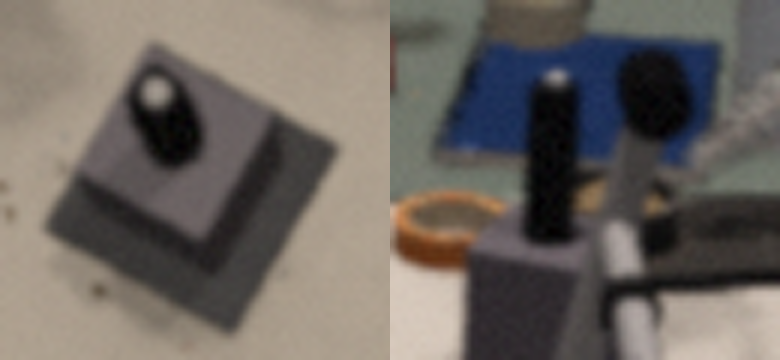

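The stand's top corners are at about (270,137), (291,149), (279,170.5) and (258,159). Their centre is (274.6,154), which matches the probe axis at z=84. The stand is turned about 60°/-30°. Now I'll push the clamp from behind.

Emit:
send_rows --motion '[{"tx": 0,"ty": 0,"tz": -0.078,"rx": 0,"ry": 0,"rz": 0,"gripper": 1},{"tx": 0,"ty": 0,"tz": -0.078,"rx": 0,"ry": 0,"rz": 0,"gripper": 1},{"tx": -0.0947,"ty": 0.0187,"tz": 0,"rx": 0,"ry": 0,"rz": 0,"gripper": 1},{"tx": -0.0947,"ty": 0.0187,"tz": 0,"rx": 0,"ry": 0,"rz": 0,"gripper": 1},{"tx": -0.0947,"ty": 0.0187,"tz": 0,"rx": 0,"ry": 0,"rz": 0,"gripper": 1},{"tx": -0.0947,"ty": 0.0187,"tz": 0,"rx": 0,"ry": 0,"rz": 0,"gripper": 1},{"tx": -0.0947,"ty": 0.0187,"tz": 0,"rx": 0,"ry": 0,"rz": 0,"gripper": 1},{"tx": -0.0947,"ty": 0.0187,"tz": 0,"rx": 0,"ry": 0,"rz": 0,"gripper": 1},{"tx": -0.0947,"ty": 0.0187,"tz": 0,"rx": 0,"ry": 0,"rz": 0,"gripper": 1},{"tx": 0,"ty": 0,"tz": 0,"rx": 0,"ry": 0,"rz": 0,"gripper": 1}]'

```text
time_s: 15.05
ee_pos: [690.5, 32.3, 290.5]
ee_rot: [-180.0, -0.2, 174.8]
force: [-0.3, 0.9, -0.2]
gripper_width: 0.3
gripper_force: 0.0
```

```bash
python3 - <<'E'
from p import *
plan((689,31.5,196,40),yaw=174.8)
E
```

```text
at [690.5  32.3 290.5] [-179.98   -0.21  174.8 ] F [-0.3  0.9 -0.2] w 0.3 t 15.05
turn 1 rows r [-0.0008 -0.0069 -0.0001]
leg 3 rows t [ 0.0009 -0.0006  0.063 ]
```

Emit:
send_rows --motion '[{"tx": 0,"ty": 0,"tz": 0.063,"rx": 0,"ry": 0,"rz": 0,"gripper": 1},{"tx": 0,"ty": 0,"tz": 0.063,"rx": 0,"ry": 0,"rz": 0,"gripper": 1},{"tx": 0,"ty": 0,"tz": 0.063,"rx": 0,"ry": 0,"rz": 0,"gripper": 1},{"tx": 0.02,"ty": 0,"tz": 0,"rx": 0,"ry": 0,"rz": 0,"gripper": 1},{"tx": 0.02,"ty": 0,"tz": 0,"rx": 0,"ry": 0,"rz": 0,"gripper": 1},{"tx": 0.02,"ty": 0,"tz": 0,"rx": 0,"ry": 0,"rz": 0,"gripper": 1},{"tx": 0.02,"ty": 0,"tz": 0,"rx": 0,"ry": 0,"rz": 0,"gripper": 1},{"tx": 0.02,"ty": 0,"tz": 0,"rx": 0,"ry": 0,"rz": 0,"gripper": 1},{"tx": 0.02,"ty": 0,"tz": 0,"rx": 0,"ry": 0,"rz": 0,"gripper": 1},{"tx": 0.02,"ty": 0,"tz": 0,"rx": 0,"ry": 0,"rz": 0,"gripper": 1},{"tx": 0.02,"ty": 0,"tz": 0,"rx": 0,"ry": 0,"rz": 0,"gripper": 1},{"tx": 0.02,"ty": 0,"tz": 0,"rx": 0,"ry": 0,"rz": 0,"gripper": 1}]'

```text
time_s: 16.55
ee_pos: [596.4, 40.3, 200.3]
ee_rot: [-180.0, -0.0, 174.8]
force: [0.2, -0.0, -0.6]
gripper_width: 0.2
gripper_force: 0.2
```

Emit:
send_rows --motion '[{"tx": 0,"ty": 0,"tz": 0,"rx": 0,"ry": 0,"rz": 0,"gripper": 1},{"tx": 0,"ty": 0,"tz": -0.08,"rx": 0,"ry": 0,"rz": 0,"gripper": -0.5},{"tx": 0,"ty": 0,"tz": -0.1,"rx": 0,"ry": 0,"rz": 0,"gripper": -0.5},{"tx": 0,"ty": 0,"tz": 0,"rx": 0,"ry": 0,"rz": 0.33,"gripper": -0.5},{"tx": 0,"ty": 0,"tz": 0,"rx": 0,"ry": 0,"rz": 0.33,"gripper": -0.5},{"tx": 0,"ty": 0,"tz": 0,"rx": 0,"ry": 0,"rz": 0.33,"gripper": -0.5},{"tx": 0,"ty": 0,"tz": 0,"rx": 0,"ry": 0,"rz": 0,"gripper": -0.5},{"tx": 0,"ty": 0,"tz": 0,"rx": 0,"ry": 0,"rz": 0,"gripper": -0.5},{"tx": 0,"ty": 0,"tz": 0,"rx": 0,"ry": 0,"rz": 0,"gripper": -0.5},{"tx": 0,"ty": 0,"tz": 0,"rx": 0,"ry": 0,"rz": 0,"gripper": -0.5},{"tx": 0,"ty": 0,"tz": 0,"rx": 0,"ry": 0,"rz": 0,"gripper": -0.5},{"tx": 0,"ty": 0,"tz": 0,"rx": 0,"ry": 0,"rz": 0,"gripper": -0.5}]'

```text
time_s: 18.05
ee_pos: [597.3, 40.3, 290.5]
ee_rot: [180.0, -0.0, 145.1]
force: [0.3, -0.0, -1.0]
gripper_width: 68.2
gripper_force: 0.0
```

```bash
python3 - <<'E'
from p import *
T=grab("top","top2.png");S=grab("side","side2.png")
print([on(T,q,84).round(1) for q in ((274.6,154),(270,137),(291.3,149.2),(279.2,170.5),(258,159.2))])
print(tri(T,(271.2,145.5),S,(373,168)))
plan(yaw=150)
E
```

```text
[array([637.1, 189.6,  84. ]), array([676.5, 201.5,  84. ]), array([649.3, 152.1,  84. ]), array([599.3, 177.9,  84. ]), array([624.1, 226.8,  84. ])]
(array([639.56937613, 190.61555964, 156.89371866]), np.float64(3.3041952336836884))
at [597.3  40.3 290.5] [179.99   0.   145.09] F [ 0.3 -0.5 -0.6] w 68.5 t 18.15
turn 1 rows r [ 0.0002  0.     -0.1635]
```

View pics/side2.png

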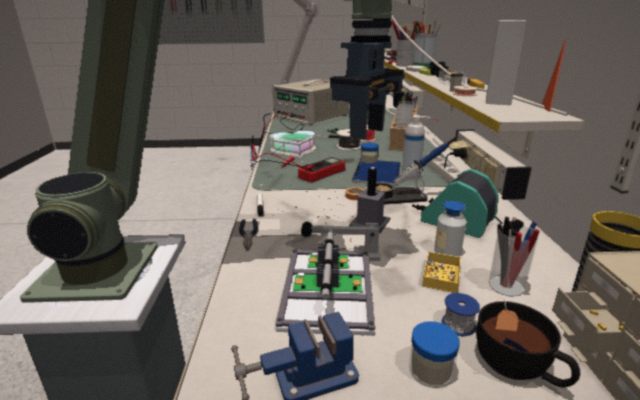

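The clamp is shut: knob at (306,229), bar across both heatsinks. The stand's centre is (637.1,189.8) with edges at 63°, and the probe's top measured 156.9 against 156 expected.

```bash
python3 - <<'E'
from p import *
plan((637.2,190,250),(637.2,190,110,30),yaw=153)
E
```

```text
at [597.3  40.3 290.5] [179.99   0.   145.09] F [ 0.3 -0.5 -0.6] w 68.5 t 18.15
turn 1 rows r [ 2.000e-04  0.000e+00 -2.635e-01]
leg 3 rows t [0.0216 0.101  0.027 ]
leg 5 rows t [ 0.    -0.     0.056]
```

Emit:
send_rows --motion '[{"tx": 0,"ty": 0,"tz": 0,"rx": 0,"ry": 0,"rz": -0.2635,"gripper": -0.2},{"tx": 0.0216,"ty": 0.101,"tz": 0.027,"rx": 0,"ry": 0,"rz": 0,"gripper": -0.2},{"tx": 0.0216,"ty": 0.101,"tz": 0.027,"rx": 0,"ry": 0,"rz": 0,"gripper": -0.2},{"tx": 0.0216,"ty": 0.101,"tz": 0.027,"rx": 0,"ry": 0,"rz": 0,"gripper": -0.2},{"tx": 0,"ty": 0,"tz": 0.05,"rx": 0,"ry": 0,"rz": 0,"gripper": -0.2},{"tx": 0,"ty": 0,"tz": 0.05,"rx": 0,"ry": 0,"rz": 0,"gripper": -0.2},{"tx": 0,"ty": 0,"tz": 0,"rx": 0,"ry": 0,"rz": 0,"gripper": -0.2},{"tx": 0,"ty": 0,"tz": 0,"rx": 0,"ry": 0,"rz": 0,"gripper": -0.2}]'

```text
time_s: 19.15
ee_pos: [637.8, 190.0, 201.2]
ee_rot: [179.9, 0.1, 153.0]
force: [0.4, 0.2, -0.2]
gripper_width: 54.9
gripper_force: 0.0
```

```bash
python3 - <<'E'
from p import *
S=grab("side")
plan((637.2,190,110,30),yaw=153)
E
```

```text
at [638.  190.  201.6] [1.7989e+02 1.1000e-01 1.5298e+02] F [0.6 0.5 1.6] w 54.8 t 19.2
turn 1 rows r [ 0.0036  0.0036 -0.0007]
leg 4 rows t [ 0.0004 -0.0002  0.0458]
```

Emit:
send_rows --grip_force 20 --motion '[{"tx": 0,"ty": 0,"tz": 0.0458,"rx": 0,"ry": 0,"rz": 0,"gripper": -0.2},{"tx": 0,"ty": 0,"tz": 0.0458,"rx": 0,"ry": 0,"rz": 0,"gripper": -0.2},{"tx": 0,"ty": 0,"tz": 0.0458,"rx": 0,"ry": 0,"rz": 0,"gripper": -0.2},{"tx": 0,"ty": 0,"tz": 0.0458,"rx": 0,"ry": 0,"rz": 0,"gripper": -0.2},{"tx": 0,"ty": 0,"tz": 0,"rx": 0,"ry": 0,"rz": 0,"gripper": 0.2},{"tx": 0,"ty": 0,"tz": 0,"rx": 0,"ry": 0,"rz": 0,"gripper": 0.5},{"tx": 0,"ty": 0,"tz": 0,"rx": 0,"ry": 0,"rz": 0,"gripper": 1},{"tx": 0,"ty": 0,"tz": 0,"rx": 0,"ry": 0,"rz": 0,"gripper": 1},{"tx": 0,"ty": 0,"tz": 0,"rx": 0,"ry": 0,"rz": 0,"gripper": 1},{"tx": 0,"ty": 0,"tz": 0,"rx": 0,"ry": 0,"rz": 0,"gripper": 1}]'

```text
time_s: 20.45
ee_pos: [638.1, 192.0, 109.4]
ee_rot: [179.7, 0.0, 153.0]
force: [1.4, 5.5, 0.6]
gripper_width: 18.0
gripper_force: 20.0
```

Width is 18.0, so the grip is square to the fingers. A 5.5 N push along +y shows the bore is about 2 mm further in +y, the same offset the cameras showed on the placed modules (true ≈ camera + (1,2)). I'll relieve it, then lift.

Emit:
send_rows --motion '[{"tx": 0.0018,"ty": 0.0036,"tz": 0,"rx": 0,"ry": 0,"rz": 0,"gripper": 1},{"tx": 0,"ty": 0,"tz": 0,"rx": 0,"ry": 0,"rz": 0,"gripper": 1},{"tx": 0,"ty": 0,"tz": 0,"rx": 0,"ry": 0,"rz": 0,"gripper": 1}]'

```text
time_s: 20.82
ee_pos: [638.0, 192.3, 109.2]
ee_rot: [179.9, 0.1, 153.0]
force: [2.1, 3.0, 3.0]
gripper_width: 17.7
gripper_force: 20.0
```

Emit:
send_rows --motion '[{"tx": 0,"ty": 0,"tz": -0.02,"rx": 0,"ry": 0,"rz": 0,"gripper": 1},{"tx": 0,"ty": 0,"tz": -0.04,"rx": 0,"ry": 0,"rz": 0,"gripper": 1},{"tx": 0,"ty": 0,"tz": -0.06,"rx": 0,"ry": 0,"rz": 0,"gripper": 1},{"tx": 0,"ty": 0,"tz": -0.06,"rx": 0,"ry": 0,"rz": 0,"gripper": 1},{"tx": 0,"ty": 0,"tz": -0.06,"rx": 0,"ry": 0,"rz": 0,"gripper": 1},{"tx": 0,"ty": 0,"tz": 0,"rx": 0,"ry": 0,"rz": 0,"gripper": 1},{"tx": 0,"ty": 0,"tz": 0,"rx": 0,"ry": 0,"rz": 0,"gripper": 1}]'

```text
time_s: 21.7
ee_pos: [636.0, 191.3, 226.4]
ee_rot: [-179.8, -0.2, 153.0]
force: [-0.2, 0.1, -1.1]
gripper_width: 18.3
gripper_force: 20.0
```

```bash
python3 - <<'E'
from p import *
from m import *
T=grab("top","top3.png");S=grab("side","side3.png")
for c,n,roi in((T,"top",(330,460,165,265)),(S,"side",(270,400,245,335))):
    print(n,[(on(c,a,25).round(1),k) for a,k in brass(c,roi)])
plan((567.3,-100.1,215,50))
x,y,z=env.state()["ee_pos"]; u=proj(S,(x,y,z-60)); print(u)
im=S["im"][int(u[1])-70:int(u[1])+70,int(u[0])-70:int(u[0])+70]
cv2.imwrite("pics/e.png",cv2.resize(im,None,fx=4,fy=4,interpolation=cv2.INTER_CUBIC))
E
```

```text
top [(array([ 566.6, -102.1,   25. ]), np.int32(23)), (array([547.4, -22.3,  25. ]), np.int32(26)), (array([481.9, -16.1,  25. ]), np.int32(33)), (array([451.6, -91.8,  25. ]), np.int32(29))]
side [(array([482.5, -18.4,  25. ]), np.int32(21)), (array([546.4, -25.1,  25. ]), np.int32(21)), (array([452. , -94.1,  25. ]), np.int32(29)), (array([ 565.9, -104.4,   25. ]), np.int32(26))]
at [636.1 191.5 226.1] [-179.81   -0.18  152.98] F [-0.1  0.5 -1. ] w 17.9 t 21.8
leg 6 rows t [-0.0237 -0.097   0.0039]
[371.11598359 164.63719908]
```

View pics/e.png

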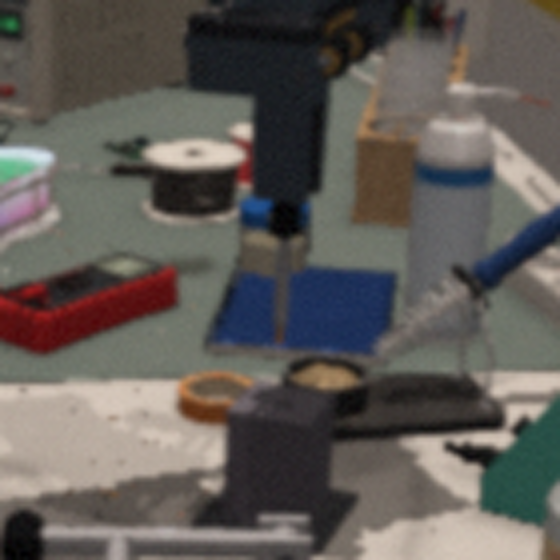

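The probe hangs straight, tip near (371,179) in the side image, and the modules have not moved. On to the long round pad.

Emit:
send_rows --motion '[{"tx": -0.0237,"ty": -0.097,"tz": 0.004,"rx": 0,"ry": 0,"rz": 0,"gripper": 1},{"tx": -0.0237,"ty": -0.097,"tz": 0.004,"rx": 0,"ry": 0,"rz": 0,"gripper": 1},{"tx": -0.0237,"ty": -0.097,"tz": 0.004,"rx": 0,"ry": 0,"rz": 0,"gripper": 1},{"tx": -0.0237,"ty": -0.097,"tz": 0.004,"rx": 0,"ry": 0,"rz": 0,"gripper": 1},{"tx": -0.0237,"ty": -0.097,"tz": 0.004,"rx": 0,"ry": 0,"rz": 0,"gripper": 1},{"tx": -0.0237,"ty": -0.097,"tz": 0.004,"rx": 0,"ry": 0,"rz": 0,"gripper": 1},{"tx": 0,"ty": 0,"tz": 0.04,"rx": 0,"ry": 0,"rz": 0,"gripper": 1},{"tx": 0,"ty": 0,"tz": 0.04,"rx": 0,"ry": 0,"rz": 0,"gripper": 1},{"tx": 0,"ty": 0,"tz": 0.04,"rx": 0,"ry": 0,"rz": 0,"gripper": 1},{"tx": 0,"ty": 0,"tz": 0,"rx": 0,"ry": 0,"rz": 0,"gripper": 1},{"tx": 0,"ty": 0,"tz": 0,"rx": 0,"ry": 0,"rz": 0,"gripper": 1}]'

```text
time_s: 23.18
ee_pos: [568.6, -99.6, 156.5]
ee_rot: [-180.0, -0.0, 153.0]
force: [0.1, -0.6, -1.1]
gripper_width: 17.9
gripper_force: 20.0
```

```bash
python3 - <<'E'
from p import *
T=grab("top","top4.png");S=grab("side","side4.png")
plan((567.3,-100.1,136,20),yaw=153)
x,y,z=env.state()["ee_pos"]; u=proj(S,(x,y,z-100)); print("tip side",u,"pad side",proj(S,(566.6,-102.1,25)))
im=S["im"][int(u[1])-60:int(u[1])+40,int(u[0])-60:int(u[0])+60]; print(int(u[0])-60,int(u[1])-60)
cv2.imwrite("pics/f.png",cv2.resize(im,None,fx=6,fy=6,interpolation=cv2.INTER_CUBIC))
E
```

```text
at [568.9 -99.6 157.1] [1.7997e+02 7.0000e-02 1.5300e+02] F [ 0.4  0.9 -0.9] w 18.1 t 23.27
turn 1 rows r [0.0009 0.0025 0.    ]
leg 2 rows t [ 0.0012 -0.0012  0.0211]
tip side [357.69097995 267.50642171] pad side [356.18610624 281.78447596]
297 207
```

View pics/f.png

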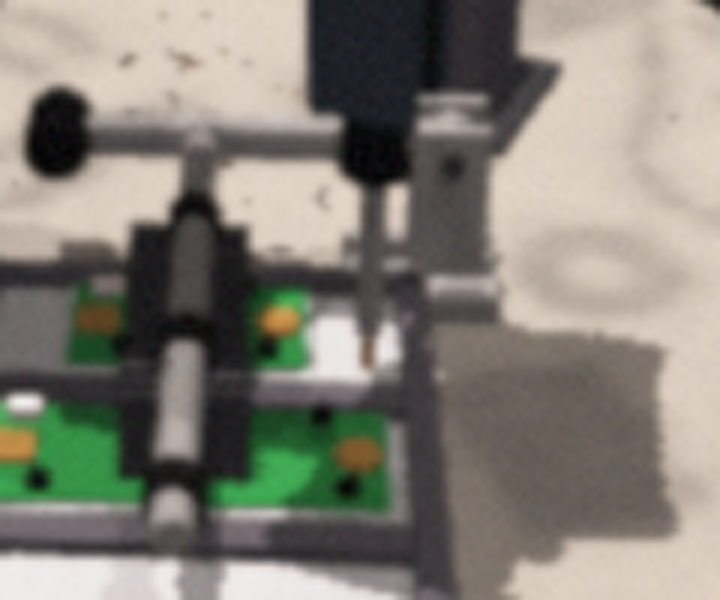

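The tip is at (358.2,267.8), within 0.6 px of prediction, and the pad at (356.7,282.6). Press now.

Emit:
send_rows --motion '[{"tx": 0.0024,"ty": -0.0024,"tz": 0.02,"rx": 0,"ry": 0,"rz": 0,"gripper": 1},{"tx": 0,"ty": 0,"tz": 0.02,"rx": 0,"ry": 0,"rz": 0,"gripper": 1},{"tx": 0,"ty": 0,"tz": 0.02,"rx": 0,"ry": 0,"rz": 0,"gripper": 1},{"tx": 0,"ty": 0,"tz": 0.006,"rx": 0,"ry": 0,"rz": 0,"gripper": 1},{"tx": 0,"ty": 0,"tz": 0.006,"rx": 0,"ry": 0,"rz": 0,"gripper": 1},{"tx": 0,"ty": 0,"tz": 0,"rx": 0,"ry": 0,"rz": 0,"gripper": 1},{"tx": 0,"ty": 0,"tz": 0,"rx": 0,"ry": 0,"rz": 0,"gripper": 1}]'

```text
time_s: 24.15
ee_pos: [566.8, -100.1, 120.7]
ee_rot: [180.0, 0.0, 153.0]
force: [-1.3, -0.5, 1.3]
gripper_width: 17.9
gripper_force: 20.0
```

Contact is about 2.3 N, near 4.5 mm of travel. Hold, rise clear of the bar and go to the square pad.

Emit:
send_rows --motion '[{"tx": 0,"ty": 0,"tz": 0,"rx": 0,"ry": 0,"rz": 0,"gripper": 1},{"tx": 0,"ty": 0,"tz": 0,"rx": 0,"ry": 0,"rz": 0,"gripper": 1},{"tx": 0,"ty": 0,"tz": 0,"rx": 0,"ry": 0,"rz": 0,"gripper": 1},{"tx": 0,"ty": 0,"tz": -0.07,"rx": 0,"ry": 0,"rz": 0,"gripper": 1},{"tx": 0,"ty": 0,"tz": -0.07,"rx": 0,"ry": 0,"rz": 0,"gripper": 1},{"tx": 0,"ty": 0,"tz": 0,"rx": 0,"ry": 0,"rz": 0,"gripper": 1}]'

```text
time_s: 24.9
ee_pos: [569.1, -100.5, 193.1]
ee_rot: [179.9, 0.4, 153.0]
force: [0.2, -0.3, -1.1]
gripper_width: 17.8
gripper_force: 20.0
```

```bash
python3 - <<'E'
from p import *
plan((451.9,-89.8,190,45),(451.9,-89.8,121,20),yaw=153)
E
```

```text
at [ 569.1 -100.5  193.1] [179.88   0.41 152.99] F [ 0.2 -0.3 -1.1] w 17.8 t 24.9
turn 1 rows r [ 0.0041  0.0137 -0.0003]
leg 3 rows t [ 0.0728 -0.0291  0.0021]
leg 4 rows t [ 0.     -0.      0.0345]
```

Emit:
send_rows --motion '[{"tx": 0.0716,"ty": -0.0286,"tz": 0,"rx": 0,"ry": 0,"rz": 0,"gripper": 1},{"tx": 0.0716,"ty": -0.0286,"tz": 0,"rx": 0,"ry": 0,"rz": 0,"gripper": 1},{"tx": 0.0716,"ty": -0.0286,"tz": 0,"rx": 0,"ry": 0,"rz": 0,"gripper": 1},{"tx": 0,"ty": 0,"tz": 0.04,"rx": 0,"ry": 0,"rz": 0,"gripper": 1},{"tx": 0,"ty": 0,"tz": 0.04,"rx": 0,"ry": 0,"rz": 0,"gripper": 1},{"tx": 0,"ty": 0,"tz": 0.03,"rx": 0,"ry": 0,"rz": 0,"gripper": 1},{"tx": 0,"ty": 0,"tz": 0,"rx": 0,"ry": 0,"rz": 0,"gripper": 1},{"tx": 0,"ty": 0,"tz": 0,"rx": 0,"ry": 0,"rz": 0,"gripper": 1}]'

```text
time_s: 25.9
ee_pos: [451.8, -89.5, 135.3]
ee_rot: [180.0, -0.0, 153.0]
force: [0.4, 0.2, -0.9]
gripper_width: 18.4
gripper_force: 20.0
```

Emit:
send_rows --motion '[{"tx": 0,"ty": 0,"tz": 0.018,"rx": 0,"ry": 0,"rz": 0,"gripper": 1},{"tx": 0,"ty": 0,"tz": 0.01,"rx": 0,"ry": 0,"rz": 0,"gripper": 1},{"tx": 0,"ty": 0,"tz": 0,"rx": 0,"ry": 0,"rz": 0,"gripper": 1},{"tx": 0,"ty": 0,"tz": 0,"rx": 0,"ry": 0,"rz": 0,"gripper": 1},{"tx": 0,"ty": 0,"tz": 0,"rx": 0,"ry": 0,"rz": 0,"gripper": 1},{"tx": 0,"ty": 0,"tz": 0,"rx": 0,"ry": 0,"rz": 0,"gripper": 1},{"tx": 0,"ty": 0,"tz": 0,"rx": 0,"ry": 0,"rz": 0,"gripper": 1}]'

```text
time_s: 26.78
ee_pos: [451.7, -89.5, 121.5]
ee_rot: [180.0, 0.0, 153.0]
force: [-0.2, 0.8, 0.4]
gripper_width: 18.0
gripper_force: 20.0
```

Emit:
send_rows --motion '[{"tx": 0,"ty": 0,"tz": -0.07,"rx": 0,"ry": 0,"rz": 0,"gripper": 1},{"tx": 0,"ty": 0,"tz": -0.07,"rx": 0,"ry": 0,"rz": 0,"gripper": 1},{"tx": 0,"ty": 0,"tz": 0,"rx": 0,"ry": 0,"rz": 0,"gripper": 1},{"tx": 0,"ty": 0,"tz": 0,"rx": 0,"ry": 0,"rz": 0,"gripper": 1}]'

```text
time_s: 27.28
ee_pos: [450.9, -89.3, 190.5]
ee_rot: [-180.0, -0.1, 153.0]
force: [-0.4, -0.1, -0.8]
gripper_width: 18.0
gripper_force: 20.0
```

```bash
python3 - <<'E'
from p import *
from m import *
T=grab("top");S=grab("side")
for c,n,roi in((T,"top",(330,460,165,265)),(S,"side",(270,400,245,335))):
    print(n,[(on(c,a,25).round(1),k) for a,k in brass(c,roi)])
plan((548.6,-20.3,190,45),(548.6,-20.3,135,20),yaw=153)
E
```

```text
top [(array([ 565.8, -101.8,   25. ]), np.int32(26)), (array([547.4, -22.3,  25. ]), np.int32(26)), (array([482. , -16.3,  25. ]), np.int32(35))]
side [(array([482.9, -19.1,  25. ]), np.int32(20)), (array([547.5, -24. ,  25. ]), np.int32(16)), (array([451.5, -94.2,  25. ]), np.int32(30)), (array([ 565.9, -104.1,   25. ]), np.int32(27))]
at [450.7 -89.3 190. ] [-1.7996e+02 -1.7000e-01  1.5299e+02] F [-0.7  0.4 -1.1] w 17.9 t 27.38
turn 1 rows r [-0.0012 -0.0055 -0.0002]
leg 3 rows t [-0.0373  0.0706 -0.    ]
leg 3 rows t [ 0.     -0.      0.0367]
```

Emit:
send_rows --motion '[{"tx": -0.0373,"ty": 0.0706,"tz": 0,"rx": 0,"ry": 0,"rz": 0,"gripper": 1},{"tx": -0.0373,"ty": 0.0706,"tz": 0,"rx": 0,"ry": 0,"rz": 0,"gripper": 1},{"tx": -0.0373,"ty": 0.0706,"tz": 0,"rx": 0,"ry": 0,"rz": 0,"gripper": 1},{"tx": 0,"ty": 0,"tz": 0.0367,"rx": 0,"ry": 0,"rz": 0,"gripper": 1},{"tx": 0,"ty": 0,"tz": 0.0367,"rx": 0,"ry": 0,"rz": 0,"gripper": 1},{"tx": 0,"ty": 0,"tz": 0.0367,"rx": 0,"ry": 0,"rz": 0,"gripper": 1},{"tx": 0,"ty": 0,"tz": 0,"rx": 0,"ry": 0,"rz": 0,"gripper": 1},{"tx": 0,"ty": 0,"tz": 0,"rx": 0,"ry": 0,"rz": 0,"gripper": 1}]'

```text
time_s: 28.38
ee_pos: [549.7, -20.6, 136.3]
ee_rot: [180.0, -0.0, 153.0]
force: [-0.6, 0.9, -0.2]
gripper_width: 17.6
gripper_force: 20.0
```

Emit:
send_rows --motion '[{"tx": 0.0014,"ty": 0,"tz": 0.02,"rx": 0,"ry": 0,"rz": 0,"gripper": 1},{"tx": 0,"ty": 0,"tz": 0.012,"rx": 0,"ry": 0,"rz": 0,"gripper": 1},{"tx": 0,"ty": 0,"tz": 0,"rx": 0,"ry": 0,"rz": 0,"gripper": 1},{"tx": 0,"ty": 0,"tz": 0,"rx": 0,"ry": 0,"rz": 0,"gripper": 1},{"tx": 0,"ty": 0,"tz": 0,"rx": 0,"ry": 0,"rz": 0,"gripper": 1},{"tx": 0,"ty": 0,"tz": 0,"rx": 0,"ry": 0,"rz": 0,"gripper": 1},{"tx": 0,"ty": 0,"tz": 0,"rx": 0,"ry": 0,"rz": 0,"gripper": 1}]'

```text
time_s: 29.25
ee_pos: [549.0, -20.3, 120.4]
ee_rot: [180.0, 0.0, 153.0]
force: [-0.4, -0.5, 0.2]
gripper_width: 18.0
gripper_force: 20.0
```

Emit:
send_rows --motion '[{"tx": 0,"ty": 0,"tz": -0.07,"rx": 0,"ry": 0,"rz": 0,"gripper": 1},{"tx": 0,"ty": 0,"tz": -0.07,"rx": 0,"ry": 0,"rz": 0,"gripper": 1},{"tx": 0,"ty": 0,"tz": 0,"rx": 0,"ry": 0,"rz": 0,"gripper": 1},{"tx": 0,"ty": 0,"tz": 0,"rx": 0,"ry": 0,"rz": 0,"gripper": 1}]'

```text
time_s: 29.75
ee_pos: [548.2, -20.2, 189.2]
ee_rot: [-180.0, -0.1, 153.0]
force: [-0.5, -0.0, -1.4]
gripper_width: 17.9
gripper_force: 20.0
```

```bash
python3 - <<'E'
from p import *
plan((483.0,-14.3,190,45),(483,-14.3,135,20),yaw=153)
E
```

```text
at [548.2 -20.2 189.2] [-1.7996e+02 -1.1000e-01  1.5299e+02] F [-0.5 -0.  -1.4] w 17.9 t 29.75
turn 1 rows r [-0.0014 -0.0035 -0.0004]
leg 2 rows t [ 0.0608 -0.0243 -0.0008]
leg 3 rows t [ 0.     -0.      0.0367]
```

Emit:
send_rows --motion '[{"tx": 0.0608,"ty": -0.0243,"tz": 0,"rx": 0,"ry": 0,"rz": 0,"gripper": 1},{"tx": 0.0608,"ty": -0.0243,"tz": 0,"rx": 0,"ry": 0,"rz": 0,"gripper": 1},{"tx": 0,"ty": 0,"tz": 0.0367,"rx": 0,"ry": 0,"rz": 0,"gripper": 1},{"tx": 0,"ty": 0,"tz": 0.0367,"rx": 0,"ry": 0,"rz": 0,"gripper": 1},{"tx": 0,"ty": 0,"tz": 0.0367,"rx": 0,"ry": 0,"rz": 0,"gripper": 1},{"tx": 0,"ty": 0,"tz": 0,"rx": 0,"ry": 0,"rz": 0,"gripper": 1},{"tx": 0,"ty": 0,"tz": 0.02,"rx": 0,"ry": 0,"rz": 0,"gripper": 1},{"tx": 0,"ty": 0,"tz": 0.01,"rx": 0,"ry": 0,"rz": 0,"gripper": 1},{"tx": 0,"ty": 0,"tz": 0,"rx": 0,"ry": 0,"rz": 0,"gripper": 1},{"tx": 0,"ty": 0,"tz": 0,"rx": 0,"ry": 0,"rz": 0,"gripper": 1}]'

```text
time_s: 31.0
ee_pos: [483.9, -14.3, 120.7]
ee_rot: [180.0, 0.0, 153.0]
force: [-0.5, -0.1, 0.9]
gripper_width: 18.2
gripper_force: 20.0
```

```bash
python3 - <<'E'
from p import *
f=[]
for i in range(8): S=grab("side","side5.png" if i==7 else None); f.append(env.state()["force"][2])
print(np.round(f,1),np.mean(f)); plan((483,-14.3,120))
x,y,z=env.state()["ee_pos"]; u=proj(S,(x,y,25)).astype(int); print(u)
cv2.imwrite("pics/g.png",cv2.resize(S["im"][u[1]-50:u[1]+50,u[0]-50:u[0]+50],None,fx=5,fy=5,interpolation=cv2.INTER_CUBIC))
E
```

```text
[1.7 0.4 0.6 0.8 0.8 1.8 1.2 0.6] 1.002380134881153
at [483.8 -14.3 120.4] [1.7999e+02 1.0000e-02 1.5299e+02] F [-0.  -0.2  0.6] w 18.0 t 31.4
leg 1 rows t [ 0.0015 -0.0008  0.0008]
[313 258]
```

View pics/g.png

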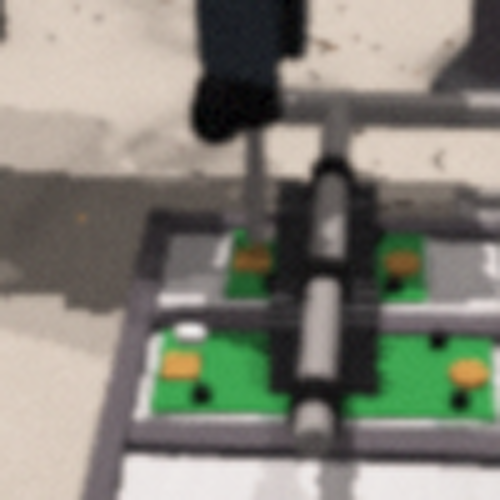

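Mean force +1.0 N against about -1.0 N free, so about 2 N of press with the tip on the square pad at (255,255) in the crop. Now return the probe.

Emit:
send_rows --motion '[{"tx": 0,"ty": 0,"tz": -0.07,"rx": 0,"ry": 0,"rz": 0,"gripper": 1},{"tx": 0,"ty": 0,"tz": -0.07,"rx": 0,"ry": 0,"rz": 0,"gripper": 1},{"tx": 0,"ty": 0,"tz": -0.07,"rx": 0,"ry": 0,"rz": 0,"gripper": 1},{"tx": 0,"ty": 0,"tz": 0,"rx": 0,"ry": 0,"rz": 0,"gripper": 1}]'

```text
time_s: 31.9
ee_pos: [485.4, -14.3, 227.5]
ee_rot: [179.9, 0.3, 153.0]
force: [0.2, 0.1, -1.1]
gripper_width: 18.2
gripper_force: 20.0
```

```bash
python3 - <<'E'
from p import *
plan((638.3,192.7,225,45),yaw=153)
E
```

```text
at [485.4 -14.3 227.5] [179.86   0.31 152.99] F [ 0.2  0.1 -1.1] w 18.2 t 31.9
turn 1 rows r [ 0.0048  0.0102 -0.0002]
leg 6 rows t [-0.0141  0.0846  0.0008]
```

Emit:
send_rows --motion '[{"tx": -0.0141,"ty": 0.0846,"tz": 0,"rx": 0,"ry": 0,"rz": 0,"gripper": 1},{"tx": -0.0141,"ty": 0.0846,"tz": 0,"rx": 0,"ry": 0,"rz": 0,"gripper": 1},{"tx": -0.0141,"ty": 0.0846,"tz": 0,"rx": 0,"ry": 0,"rz": 0,"gripper": 1},{"tx": -0.0141,"ty": 0.0846,"tz": 0,"rx": 0,"ry": 0,"rz": 0,"gripper": 1},{"tx": -0.0141,"ty": 0.0846,"tz": 0,"rx": 0,"ry": 0,"rz": 0,"gripper": 1},{"tx": -0.0141,"ty": 0.0846,"tz": 0,"rx": 0,"ry": 0,"rz": 0,"gripper": 1},{"tx": 0,"ty": 0,"tz": 0,"rx": 0,"ry": 0,"rz": 0,"gripper": 1},{"tx": 0,"ty": 0,"tz": 0,"rx": 0,"ry": 0,"rz": 0,"gripper": 1},{"tx": 0,"ty": 0,"tz": 0,"rx": 0,"ry": 0,"rz": 0,"gripper": 1}]'

```text
time_s: 33.02
ee_pos: [636.0, 191.6, 224.9]
ee_rot: [-179.9, -0.0, 152.9]
force: [-1.1, 0.6, -1.2]
gripper_width: 17.8
gripper_force: 20.0
```

```bash
python3 - <<'E'
from p import *
plan((638.3,192.7,175,20),(638.3,192.7,110,20),yaw=153)
E
```

```text
at [636.  191.6 224.9] [-1.7994e+02 -4.0000e-02  1.5294e+02] F [-1.1  0.6 -1.2] w 17.8 t 33.02
turn 1 rows r [-0.0019 -0.0015 -0.0019]
leg 3 rows t [-0.001   0.0014  0.0333]
leg 4 rows t [ 0.     -0.      0.0325]
```

Emit:
send_rows --motion '[{"tx": -0.002,"ty": 0.0028,"tz": 0.03,"rx": 0,"ry": 0,"rz": 0,"gripper": 1},{"tx": 0,"ty": 0,"tz": 0.03,"rx": 0,"ry": 0,"rz": 0,"gripper": 1},{"tx": 0,"ty": 0,"tz": 0.02,"rx": 0,"ry": 0,"rz": 0,"gripper": 1},{"tx": 0,"ty": 0,"tz": 0.02,"rx": 0,"ry": 0,"rz": 0,"gripper": 1},{"tx": 0,"ty": 0,"tz": 0.015,"rx": 0,"ry": 0,"rz": 0,"gripper": 1},{"tx": 0,"ty": 0,"tz": 0,"rx": 0,"ry": 0,"rz": 0,"gripper": 1},{"tx": 0,"ty": 0,"tz": 0,"rx": 0,"ry": 0,"rz": 0,"gripper": 1}]'

```text
time_s: 33.9
ee_pos: [638.5, 193.5, 168.2]
ee_rot: [180.0, 0.0, 153.0]
force: [-0.1, 0.2, -1.2]
gripper_width: 17.8
gripper_force: 20.0
```

Tip entered the bore freely (tip z ≈ 68, no force). Lower the rest.

Emit:
send_rows --motion '[{"tx": 0,"ty": 0,"tz": 0.03,"rx": 0,"ry": 0,"rz": 0,"gripper": 1},{"tx": 0,"ty": 0,"tz": 0.03,"rx": 0,"ry": 0,"rz": 0,"gripper": 1},{"tx": 0,"ty": 0,"tz": 0.03,"rx": 0,"ry": 0,"rz": 0,"gripper": 1},{"tx": 0,"ty": 0,"tz": 0.02,"rx": 0,"ry": 0,"rz": 0,"gripper": 1},{"tx": 0,"ty": 0,"tz": 0,"rx": 0,"ry": 0,"rz": 0,"gripper": 1},{"tx": 0,"ty": 0,"tz": 0,"rx": 0,"ry": 0,"rz": 0,"gripper": 1}]'

```text
time_s: 34.65
ee_pos: [638.5, 193.5, 113.2]
ee_rot: [180.0, 0.0, 153.0]
force: [0.1, -0.5, -1.1]
gripper_width: 17.9
gripper_force: 20.0
```

Emit:
send_rows --motion '[{"tx": 0,"ty": 0,"tz": 0.005,"rx": 0,"ry": 0,"rz": 0,"gripper": 1},{"tx": 0,"ty": 0,"tz": 0.002,"rx": 0,"ry": 0,"rz": 0,"gripper": 1},{"tx": 0,"ty": 0,"tz": 0,"rx": 0,"ry": 0,"rz": 0,"gripper": 1},{"tx": 0,"ty": 0,"tz": 0,"rx": 0,"ry": 0,"rz": 0,"gripper": 1}]'

```text
time_s: 35.15
ee_pos: [638.3, 193.4, 109.4]
ee_rot: [180.0, 0.0, 153.0]
force: [0.2, -0.2, -1.3]
gripper_width: 17.7
gripper_force: 20.0
```

Emit:
send_rows --motion '[{"tx": 0,"ty": 0,"tz": 0.002,"rx": 0,"ry": 0,"rz": 0,"gripper": 1},{"tx": 0,"ty": 0,"tz": 0,"rx": 0,"ry": 0,"rz": 0,"gripper": 1},{"tx": 0,"ty": 0,"tz": 0,"rx": 0,"ry": 0,"rz": 0,"gripper": -0.2},{"tx": 0,"ty": 0,"tz": 0,"rx": 0,"ry": 0,"rz": 0,"gripper": -0.2},{"tx": 0,"ty": 0,"tz": 0,"rx": 0,"ry": 0,"rz": 0,"gripper": -0.2},{"tx": 0,"ty": 0,"tz": 0,"rx": 0,"ry": 0,"rz": 0,"gripper": -0.2},{"tx": 0,"ty": 0,"tz": -0.06,"rx": 0,"ry": 0,"rz": 0,"gripper": -0.2},{"tx": 0,"ty": 0,"tz": -0.1,"rx": 0,"ry": 0,"rz": 0,"gripper": -0.2},{"tx": 0,"ty": 0,"tz": -0.1,"rx": 0,"ry": 0,"rz": 0,"gripper": -0.2},{"tx": 0,"ty": 0,"tz": 0,"rx": 0,"ry": 0,"rz": 0,"gripper": -0.2}]'

```text
time_s: 36.4
ee_pos: [640.5, 194.1, 243.7]
ee_rot: [179.6, 0.4, 153.0]
force: [-1.4, 1.1, -0.1]
gripper_width: 54.6
gripper_force: 0.0
```

```bash
python3 - <<'E'
from p import *
from m import *
T=grab("top");S=grab("side","side6.png")
def dark(c,x0,x1,y0,y1,th=45):
    g=c["im"][y0:y1,x0:x1].max(2)
    return [(b[0].round(1)+[x0,y0],b[1].tolist()) for b in blobs(g<th,15)]
print("S probe",dark(S,355,385,160,210),"S knob",dark(S,290,320,215,245))
print("T knob",dark(T,335,370,170,235))
a=-np.radians(5.2); J=lambda x,y,z:np.array([509.2+x*np.cos(a)-y*np.sin(a),-92.3+x*np.sin(a)+y*np.cos(a),z])
K=J(-55,142,63); print("knob pred",K,proj(T,K),proj(S,K))
plan((K[0],K[1],240,50),(K[0],K[1],105,30),yaw=174.8)
E
```

```text
S probe [(array([371.3, 182.8]), [11, 9, 13, 28, 220]), (array([373. , 203.6]), [4, 33, 26, 17, 232])] S knob [(array([306.1, 229.2]), [11, 7, 11, 15, 123])]
T knob [(array([364.3, 210.9]), [25, 34, 10, 15, 63]), (array([356.2, 216.6]), [19, 44, 6, 7, 16]), (array([337.2, 230.3]), [0, 57, 6, 8, 43])]
knob pred [467.29618446  54.10037651  63.        ] [332.43783381 230.84627075] [305.68815641 228.20271679]
at [638.1 193.4 238.4] [1.7998e+02 2.0000e-02 1.5299e+02] F [ 0.2  0.4 -0.8] w 55.0 t 36.5
turn 3 rows r [ 2.000e-04  3.000e-04 -2.423e-01]
leg 5 rows t [ 0.063  -0.0617 -0.0006]
leg 5 rows t [ 0.    -0.     0.054]
```

View pics/side6.png

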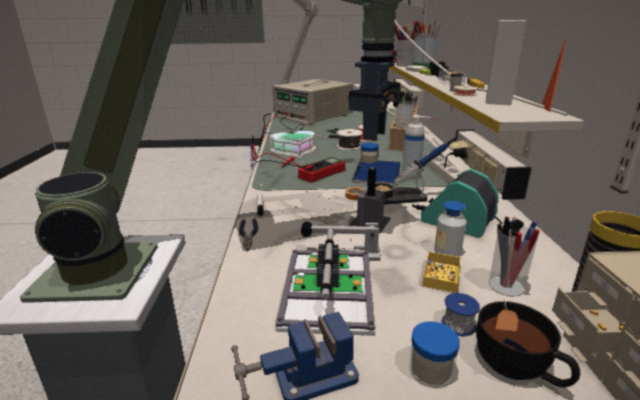

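The probe stands as it did at the start, (371,183). The clamp knob is at (306,229), matching the shut prediction. Next move over the knob and compute the arc.

Emit:
send_rows --motion '[{"tx": 0,"ty": 0,"tz": 0,"rx": 0,"ry": 0,"rz": -0.2423,"gripper": -0.3},{"tx": 0,"ty": 0,"tz": 0,"rx": 0,"ry": 0,"rz": -0.2423,"gripper": -0.3},{"tx": 0,"ty": 0,"tz": 0,"rx": 0,"ry": 0,"rz": -0.2423,"gripper": -0.3},{"tx": 0.063,"ty": -0.0617,"tz": 0,"rx": 0,"ry": 0,"rz": 0,"gripper": -0.3},{"tx": 0.063,"ty": -0.0617,"tz": 0,"rx": 0,"ry": 0,"rz": 0,"gripper": -0.3},{"tx": 0.063,"ty": -0.0617,"tz": 0,"rx": 0,"ry": 0,"rz": 0,"gripper": -0.3},{"tx": 0.063,"ty": -0.0617,"tz": 0,"rx": 0,"ry": 0,"rz": 0,"gripper": -0.3},{"tx": 0.063,"ty": -0.0617,"tz": 0,"rx": 0,"ry": 0,"rz": 0,"gripper": -0.3},{"tx": 0,"ty": 0,"tz": 0.1,"rx": 0,"ry": 0,"rz": 0,"gripper": -0.3},{"tx": 0,"ty": 0,"tz": 0.1,"rx": 0,"ry": 0,"rz": 0,"gripper": -0.3},{"tx": 0,"ty": 0,"tz": 0,"rx": 0,"ry": 0,"rz": 0,"gripper": -0.3},{"tx": 0,"ty": 0,"tz": 0,"rx": 0,"ry": 0,"rz": 0,"gripper": -0.3}]'

```text
time_s: 38.0
ee_pos: [468.1, 54.2, 139.0]
ee_rot: [180.0, 0.0, 174.8]
force: [0.1, -0.2, 0.9]
gripper_width: 59.2
gripper_force: 0.0
```

```bash
python3 - <<'E'
from p import *
plan((467.3,54.1,46,30),yaw=174.8)
ph=np.linspace(1.57,-.15,21); X=-150*np.sin(ph);Z=150*np.cos(ph)
for a,b in zip(-np.diff(X)/500,-np.diff(Z)/500): print("%.4f %.4f"%(a,b))
E
```

```text
at [468.1  54.2 139. ] [1.7999e+02 4.0000e-02 1.7480e+02] F [ 0.1 -0.2  0.9] w 59.2 t 38.0
turn 1 rows r [0.0004 0.0013 0.0001]
leg 4 rows t [ 0.0004 -0.0001  0.0465]
-0.0011 -0.0258
-0.0033 -0.0256
-0.0055 -0.0252
-0.0077 -0.0246
-0.0098 -0.0239
-0.0118 -0.0230
-0.0137 -0.0219
-0.0155 -0.0206
-0.0172 -0.0192
-0.0188 -0.0176
-0.0203 -0.0160
-0.0216 -0.0142
-0.0227 -0.0123
-0.0237 -0.0103
-0.0245 -0.0082
-0.0251 -0.0061
-0.0255 -0.0039
-0.0257 -0.0017
-0.0258 0.0005
-0.0256 0.0028
```

Emit:
send_rows --grip_force 20 --motion '[{"tx": 0,"ty": 0,"tz": 0.0465,"rx": 0,"ry": 0,"rz": 0,"gripper": -0.3},{"tx": 0,"ty": 0,"tz": 0.0465,"rx": 0,"ry": 0,"rz": 0,"gripper": -0.3},{"tx": 0,"ty": 0,"tz": 0.0465,"rx": 0,"ry": 0,"rz": 0,"gripper": -0.3},{"tx": 0,"ty": 0,"tz": 0.0465,"rx": 0,"ry": 0,"rz": 0,"gripper": -0.3},{"tx": 0,"ty": 0,"tz": 0,"rx": 0,"ry": 0,"rz": 0,"gripper": 0},{"tx": 0,"ty": 0,"tz": 0,"rx": 0,"ry": 0,"rz": 0,"gripper": 1},{"tx": 0,"ty": 0,"tz": 0,"rx": 0,"ry": 0,"rz": 0,"gripper": 1},{"tx": 0,"ty": 0,"tz": 0,"rx": 0,"ry": 0,"rz": 0,"gripper": 1},{"tx": 0,"ty": 0,"tz": 0,"rx": 0,"ry": 0,"rz": 0,"gripper": 1}]'

```text
time_s: 39.12
ee_pos: [468.8, 54.3, 46.7]
ee_rot: [179.9, 0.2, 174.8]
force: [0.3, 0.9, 5.8]
gripper_width: 33.8
gripper_force: 20.0
```

Pinched: width 33.8 (knob is 34). First half of the arc.

Emit:
send_rows --motion '[{"tx": -0.0011,"ty": 0,"tz": -0.0258,"rx": 0,"ry": 0,"rz": 0,"gripper": 1},{"tx": -0.0033,"ty": 0,"tz": -0.0256,"rx": 0,"ry": 0,"rz": 0,"gripper": 1},{"tx": -0.0055,"ty": 0,"tz": -0.0252,"rx": 0,"ry": 0,"rz": 0,"gripper": 1},{"tx": -0.0077,"ty": 0,"tz": -0.0246,"rx": 0,"ry": 0,"rz": 0,"gripper": 1},{"tx": -0.0098,"ty": 0,"tz": -0.0239,"rx": 0,"ry": 0,"rz": 0,"gripper": 1},{"tx": -0.0118,"ty": 0,"tz": -0.023,"rx": 0,"ry": 0,"rz": 0,"gripper": 1},{"tx": -0.0137,"ty": 0,"tz": -0.0219,"rx": 0,"ry": 0,"rz": 0,"gripper": 1},{"tx": -0.0155,"ty": 0,"tz": -0.0206,"rx": 0,"ry": 0,"rz": 0,"gripper": 1},{"tx": -0.0172,"ty": 0,"tz": -0.0192,"rx": 0,"ry": 0,"rz": 0,"gripper": 1},{"tx": -0.0188,"ty": 0,"tz": -0.0176,"rx": 0,"ry": 0,"rz": 0,"gripper": 1}]'

```text
time_s: 40.38
ee_pos: [517.8, 49.5, 159.3]
ee_rot: [-180.0, -0.3, 174.8]
force: [-4.1, 4.0, -3.6]
gripper_width: 34.3
gripper_force: 20.0
```

Emit:
send_rows --motion '[{"tx": -0.0203,"ty": 0,"tz": -0.016,"rx": 0,"ry": 0,"rz": 0,"gripper": 1},{"tx": -0.0216,"ty": 0,"tz": -0.0142,"rx": 0,"ry": 0,"rz": 0,"gripper": 1},{"tx": -0.0227,"ty": 0,"tz": -0.0123,"rx": 0,"ry": 0,"rz": 0,"gripper": 1},{"tx": -0.0237,"ty": 0,"tz": -0.0103,"rx": 0,"ry": 0,"rz": 0,"gripper": 1},{"tx": -0.0245,"ty": 0,"tz": -0.0082,"rx": 0,"ry": 0,"rz": 0,"gripper": 1},{"tx": -0.0251,"ty": 0,"tz": -0.0061,"rx": 0,"ry": 0,"rz": 0,"gripper": 1},{"tx": -0.0255,"ty": 0,"tz": -0.0039,"rx": 0,"ry": 0,"rz": 0,"gripper": 1},{"tx": -0.0257,"ty": 0,"tz": -0.0017,"rx": 0,"ry": 0,"rz": 0,"gripper": 1},{"tx": -0.0258,"ty": 0,"tz": 0.0005,"rx": 0,"ry": 0,"rz": 0,"gripper": 1},{"tx": -0.0256,"ty": 0,"tz": 0.0028,"rx": 0,"ry": 0,"rz": 0,"gripper": 1},{"tx": 0,"ty": 0,"tz": 0,"rx": 0,"ry": 0,"rz": 0,"gripper": 1},{"tx": 0,"ty": 0,"tz": 0,"rx": 0,"ry": 0,"rz": 0,"gripper": 1}]'

```text
time_s: 41.88
ee_pos: [641.5, 37.4, 195.9]
ee_rot: [-179.9, 0.4, 174.8]
force: [1.2, -0.1, 5.8]
gripper_width: 33.7
gripper_force: 20.0
```

Past upright. Release and rise.

Emit:
send_rows --motion '[{"tx": 0,"ty": 0,"tz": 0,"rx": 0,"ry": 0,"rz": 0,"gripper": -0.3},{"tx": 0,"ty": 0,"tz": 0,"rx": 0,"ry": 0,"rz": 0,"gripper": -0.3},{"tx": 0,"ty": 0,"tz": 0,"rx": 0,"ry": 0,"rz": 0,"gripper": -0.3},{"tx": 0,"ty": 0,"tz": -0.08,"rx": 0,"ry": 0,"rz": 0,"gripper": -0.3},{"tx": 0,"ty": 0,"tz": -0.1,"rx": 0,"ry": 0,"rz": 0,"gripper": -0.3},{"tx": 0.1,"ty": 0,"tz": 0,"rx": 0,"ry": 0,"rz": 0,"gripper": -0.3},{"tx": 0.12,"ty": 0,"tz": 0,"rx": 0,"ry": 0,"rz": 0,"gripper": -0.3},{"tx": 0.12,"ty": 0,"tz": 0,"rx": 0,"ry": 0,"rz": 0,"gripper": -0.3},{"tx": 0.12,"ty": 0,"tz": 0,"rx": 0,"ry": 0,"rz": 0,"gripper": -0.3},{"tx": 0.12,"ty": 0,"tz": 0,"rx": 0,"ry": 0,"rz": 0,"gripper": -0.3},{"tx": 0,"ty": 0,"tz": 0,"rx": 0,"ry": 0,"rz": 0,"gripper": -0.3},{"tx": 0,"ty": 0,"tz": 0,"rx": 0,"ry": 0,"rz": 0,"gripper": -0.3}]'

```text
time_s: 43.38
ee_pos: [351.1, 64.7, 284.1]
ee_rot: [180.0, 0.1, 174.8]
force: [1.1, -0.8, -0.2]
gripper_width: 59.1
gripper_force: 0.0
```

```bash
python3 - <<'E'
from p import *
from m import *
T=grab("top","top9.png");S=grab("side","side9.png")
for c,n,roi in((T,"top",(330,460,165,265)),(S,"side",(270,400,245,335))):
    print(n,[(on(c,a,25).round(1),k) for a,k in brass(c,roi)])
def dark(c,x0,x1,y0,y1,th=45):
    g=c["im"][y0:y1,x0:x1].max(2)
    return [(b[0].round(1)+[x0,y0],b[1].tolist()) for b in blobs(g<th,15)]
print("T knob",dark(T,330,365,122,150),"S knob",dark(S,380,400,155,185),"S probe",dark(S,355,385,160,210),"T",dark(T,255,295,135,180))
print(env.state()["time_s"])
E
```

```text
top [(array([ 566.6, -102.1,   25. ]), np.int32(23)), (array([547.4, -22.3,  25. ]), np.int32(26)), (array([481.9, -16.1,  25. ]), np.int32(33)), (array([451.8, -91.6,  25. ]), np.int32(30))]
side [(array([482.7, -18.6,  25. ]), np.int32(22)), (array([546.4, -25.1,  25. ]), np.int32(21)), (array([452. , -94.5,  25. ]), np.int32(31)), (array([ 566.1, -104.6,   25. ]), np.int32(27))]
T knob [(array([347.2, 136.3]), [10, 9, 16, 12, 159])] S knob [(array([388.5, 170.6]), [3, 8, 12, 16, 151])] S probe [(array([383.6, 169.5]), [28, 5, 2, 11, 17]), (array([371.4, 182.2]), [12, 9, 12, 27, 206]), (array([364.9, 202.9]), [4, 40, 15, 9, 37]), (array([381.3, 204.9]), [25, 42, 5, 8, 21])] T [(array([273.2, 151.6]), [12, 10, 12, 13, 100]), (array([277.4, 165.5]), [5, 17, 32, 23, 144])]
43.475
```

View pics/top9.png

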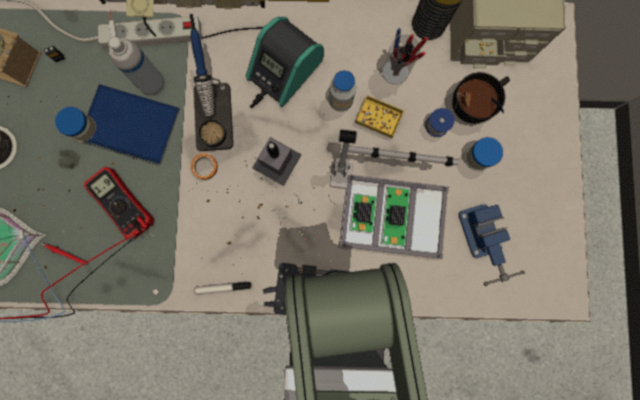

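The clamp is back with its knob at (347,136), as at the start. The probe is in its stand at (273,151), and both modules are in their bays at (363,213) and (397,217). Handing in.

```bash
python3 -c "
from workcell import env
print(env.job_done())"
```

```text
the job is handed in; nothing more can be done
None
```

I handed the job in at about 43 s with every step carried out; the hand-in gave no verdict. Only the long and short modules were on the bench; they lie in the middle bay and the bay next to the clamp's post. All four pads were pressed in order with the clamp shut, the probe is back upright in its stand, and the clamp arm is back at its starting position.

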